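# Stand the fallen torch gas cylinder in its rack and pin the bar

## Robot

A 7-joint arm with a two-finger parallel gripper is mounted at the origin on the work surface. World frame = base frame: x ahead of the robot, y to its left, z up, the work surface at z = 0. Lengths are in m, angles in rad, forces in N, time in s.
With the tool pointing down it reaches from about 0.4 to 0.875 m from the base axis. Payload 6.5 kg.
Tool frame: the origin (TCP) lies between the finger pads; the fingertips stand 17 mm ahead of it and the grasp point (between the pads) lies 2 mm behind it; x points along the fingers, y is the direction in which the jaws open and shut, and the axes are right-handed (so a half turn about x gives the same grasp; the last joint's range is limited). The gripper opens to 88 mm and grips with 3 to 60 N. Pads are 18 mm wide; open, the fingers measure 123 mm over their backs; the gripper's body (75 mm by 187 mm) begins 45 mm behind the grasp point.
Start: joints at [-1.181, 0.536, -0.004, 1.538, 0.003, 1.067, -0.071], TCP at [0.286, 0.584, 0.256] pointing down, gripper open.
Joint ranges: [-2.7, 2.7], [-0.37, 2.16], [-1.27, 1.26], [0.24, 2.4], [-1.31, 4.45], [0.19, 1.91], [-2.76, 2.76]. Speed limits (rad/s): [2.39, 2.39, 3.14, 3.14, 3.14, 3.14, 3.14].

## Interface

Orientations are given as a rotation vector (axis times angle).
In Python, from station import status, optics, close_job gives the robot as it stands. The module is installed in compiled form; this text tells all that it offers.
- The arm moves only by the tool move_arm, never from a script. Its argument "series" is a list of rows, each an object with "xyz": the shift along the world's x, y, z scaled (see below), a list of three; "turn": the turn about the world's z scaled (see below); "grip": the gripper command: -1 is shut, 1 is fully open, values between are in proportion. In form: [{"xyz": [dx, dy, dz], "turn": turn, "grip": grip}, ...]. A call has 1 to 20 rows; each row shifts and turns the commanded pose from where the row before left it; what a row does not reach is not made up. The controller multiplies each number of a shift by 0.2 m and each number of a turn by 90 degrees. A row lasts 1/12 s, in which the tool goes at most 41.7 mm and 7.16 degrees, less where a joint would pass 70% of its speed; a pose out of reach is approached as far as the arm can. A call with a number of a shift or a turn outside -1 to 1 is refused whole. A call with a gripper value outside its range is refused whole. The fingers move at their own pace and stop on an object; "squeeze" is the grip in N (left out, the last holds). Time passes only in rows, so rows that do not move let the fingers close. It gives the time, the measured TCP pose, the force and the opening at its end, in the units of the state.
- status.read_state(): the state, without advancing time (a new reading comes with each control period).
- optics.capture(name): name is "scene" or "top" or "wrist"; returns the picture (400x640x3 uint8, red, green, blue); there is no depth.
- optics.camera_params(name): a dict with "intrinsics" (3x3 intrinsics, pixels), "eye" and "orientation" of the camera in the world. Camera axes: x right, y down, z forward; pixel columns grow to the right and rows downward; lengths in m; the calibration is good to about 2 mm. A picture is of the moment at which its call begins: read the wrist's pose just before it. camera_params takes no time and is no camera call; for the wrist camera it gives the pose at the moment of the call.
- close_job(): hands the job in, once; it reports no verdict.
The state is a dict: "clock": time; "q": joint angles; "joint_velocities": joint speeds; "effort": joint torques, N m; "tcp_pos": TCP position; "ee_rot": TCP orientation; "ft_force": force on the tool from outside, world axes, zero at the start; "wrist_torque": the same for the moment, N m; "gripper_width": opening from 0.0 (shut) to 1.0 (fully open).
Only numpy, scipy, OpenCV 4.12 (cv2) and the standard library are available. Lean on these libraries where they do the work, as an engineer would, in place of code of your own. Each camera call takes 0.05 s, during which the arm holds its last target.

## Task

The blue torch gas cylinder has fallen over on the carver's bench: set it upright, gently and without dropping it, on the floor of the grey cylinder rack, red cap up, and let go. Then swing the rack's yellow bar fully shut across the front, take the pin from its keeper hole and push it down through the fork and the bar's end until its head seats. Leave the oil bottle, tea cup and wooden figure alone.

Things in the scene. Friction and masses are not known exactly. Their poses are not given: they have to be found in the camera images.
- cylinder: torch gas cylinder, 0.3 to 0.55 kg, lying on its side at the start; it can roll. Blue body 60 mm diameter, 140 mm long, white paper band, rounded shoulder, then a red cap 30 mm diameter from 163 to 188 mm from the base. Origin: centre of its flat base; z runs along it from base to cap (up when upright). Pinched lightly by the cap it swings in the grip to hang, base down
- rack: grey steel rack screwed to the bench, fixed. Origin: on the bench under the bay's centre; x points to its closed back, open front at -x, y to its left. Floor plate 6 mm thick. Bay open at top and front: cheeks 140 mm high, inner faces at y = +40 and -40 mm (x -34 to 36 mm); back 90 mm high, inner face at x = 36 mm. The bar's upright hinge axis: x = -42, y = 56 mm
- rack_bay (a point): where the cylinder stands: centre of the bay on the floor plate's upper face, 6 mm above the bench; axes as the rack's
- fork_hole (a point): centre of the 13 mm fork hole at the upper face of the plate on the rack's right (-y) side: rack frame x = -42, y = -82, z = 150 mm. The plate is 8 mm thick and spans x -60 to 30, y -45 to -102 mm; the fork's lower plate with the same hole lies under it at z 118 to 126 mm, and the bar's end goes between them
- keeper_hole (a point): centre of the 13 mm keeper hole, where the pin waits, at the upper face of the same plate: rack frame x = 12, y = -82, z = 150 mm
- gate (a joint): angle of the yellow bar, rad: 0 = fully shut across the front, at its stop, its end hole in line with the fork holes; grows as the bar swings out to the front (clockwise seen from above) to at most 2.0. Starts open. Light hinge, 0.05 N m of friction; it stays where it is left
- gate_bar (a point): on the outer face of the yellow bar (the face to push), 85 mm from the hinge axis, 134 mm above the bench; axes turn with the bar: +y points back to the hinge, -x out of the outer face. Bar 6 mm thick, 100 mm long, 120 to 148 mm above the bench; then a flat tongue 30 mm wide, 129 to 139 mm above the bench, to 156 mm from the hinge, with a 13 mm hole 138 mm from the hinge
- pin: loose steel drop pin, about 0.09 kg, standing head up in the keeper hole at the start: shank 10 mm diameter, 50 mm long, its last 7 mm tapered to 5 mm; a flange 24 mm diameter, 5 mm thick; on it a black grip 18 mm diameter, 30 mm high. Origin: centre of the flange's underside, which lies on the plate when seated; z up through the grip
- oil_bottle: bystander: amber glass oil bottle, 48 mm diameter, 135 mm high, standing; origin at the centre of its base
- tea_cup: bystander: blue ceramic tea cup, 70 mm diameter, 85 mm high, standing; origin at the centre of its base
- figure: bystander: turned light-wood figure, 52 mm diameter, 128 mm high, standing; origin at the centre of its base
- table: the bench, dark wood top at height 0

How it is judged:
On the way, in this order (a step that is already met when the one before it is completed fails the run):
1. the cylinder stands upright on the floor of the rack, let go (angle between cylinder's own z axis and vertical below 0.06 rad and horizontal distance between cylinder and rack_bay below 0.016 m and z of cylinder in the frame of rack_bay below 0.004 m and contact force between the fingers and cylinder below 0.3 N), for 0.2 s.
2. the yellow bar is shut across the front (value of joint gate below 0.08 rad), for 0.1 s.
At the end, for the whole second after the job is handed in: The cylinder stands upright (within 3.5 degrees), cap up, on the rack's floor plate (base within 4 mm of it, within 16 mm of the bay's centre); the bar is shut (within 0.04 rad); the pin stands in the fork hole through the bar's end, its flange within 3 mm of the plate; both at rest and let go (angle between cylinder's own z axis and vertical below 0.06 rad and horizontal distance between cylinder and rack_bay below 0.016 m and z of cylinder in the frame of rack_bay between -0.004 and 0.004 m and value of joint gate below 0.04 rad and horizontal distance between pin and fork_hole below 0.004 m and z of pin in the frame of fork_hole between -0.004 and 0.003 m and angle between pin's own z axis and vertical below 0.1 rad and linear speed of each of cylinder, pin below 0.02 m/s); the robot touches nothing.
It fails at once if the cylinder is banged: it strikes the bench or the rack with more than 60 N (contact force between cylinder and table above 60 N or contact force between cylinder and rack above 60 N).
It fails at once if the cylinder is dropped or knocked over: out of the fingers, it moves faster than 0.6 m/s (a fall of some 20 mm) (contact force between the fingers and cylinder below 0.1 N and linear speed of cylinder above 0.6 m/s).
It fails at once if the oil bottle is shifted more than 30 mm or tipped (distance of oil_bottle from where it was at the start of the episode above 0.03 m or angle between oil_bottle's own z axis and vertical above 0.4 rad).
It fails at once if the tea cup is shifted more than 30 mm or tipped (distance of tea_cup from where it was at the start of the episode above 0.03 m or angle between tea_cup's own z axis and vertical above 0.4 rad).
It fails at once if the figure is shifted more than 30 mm or tipped (distance of figure from where it was at the start of the episode above 0.03 m or angle between figure's own z axis and vertical above 0.4 rad).
It also fails if it takes over 72 s, if anything falls off the work surface, if the arm or the gripper's body presses on something with over 40 N, if the wrist force passes 120 N, or if a joint passes its speed limit or range.

## Working session

There is one attempt and no reset: what is moved stays moved. The work goes in short steps, Python scripts to look and compute and a tool call to move; the robot and the scene stay as the last step left them, time stands still between calls to the robot, and variables do not carry over. Pictures are saved under pics/ and viewed, and the job is handed in when it is done.

Besides the shell and the picture viewer there is one more tool, called after "Request:" as name(argument=value, ...), one argument or row to a line, values as JSON. move_arm: Moves the arm, as the interface text tells. Shifts and turns lie within -1 to 1; 1 stands for 0.2 m of shift or 90 degrees of turn. Its arguments: {"type":"object","properties":{"series":{"type":"array"},"squeeze":{"type":"number"}},"required":["series"]}

```bash
mkdir -p pics; ls
cat > h.py <<'E'
import numpy as np, cv2
from station import status, optics
def snap(name,fn):
    P=optics.camera_params(name); im=optics.capture(name); cv2.imwrite('pics/'+fn,im[:,:,::-1]); 
    np.savez('pics/'+fn+'.npz',K=np.array(P['intrinsics']),eye=np.array(P['eye']),R=np.array(P['orientation']),im=im)
    return im
E
python3 - <<'E'
from h import *
print(status.read_state())
for n in ['scene','top','wrist']:
    snap(n,n+'0.png'); print(n,optics.camera_params(n))
E
```

```text
pics
{'clock': 0.0, 'q': array([-1.18122984,  0.53714507, -0.00443347,  1.53883403,  0.00257483,
        1.06729495, -0.0712361 ]), 'joint_velocities': array([-0.00056915,  0.00019082,  0.00047064, -0.00085895, -0.00125354,
       -0.00039435,  0.00077007]), 'effort': array([-7.16838422e-04, -5.70980930e+01,  9.90060233e-01, -2.51614827e+01,
       -5.64130617e-02,  1.76902406e-02,  1.63840245e-04]), 'tcp_pos': array([0.28585726, 0.58313669, 0.254868  ]), 'ee_rot': array([ 0.35608764,  1.54136833, -0.35870238]), 'ft_force': array([ 0.21624394,  0.14279971, -0.18664269]), 'wrist_torque': array([ 0.00407554, -0.06928121, -0.04277411]), 'gripper_width': 1.0003291634219786}
scene {'intrinsics': array([[497.45549486,   0.        , 314.80939117],
       [  0.        , 497.45549486, 197.39715465],
       [  0.        ,   0.        ,   1.        ]]), 'eye': array([1.31678963, 0.22281582, 1.22665202]), 'orientation': array([-1.60257116, -2.15580416,  0.68850221])}
top {'intrinsics': array([[386.99017649,   0.        , 310.00129936],
       [  0.        , 386.99017649, 204.92213291],
       [  0.        ,   0.        ,   1.        ]]), 'eye': array([0.41156419, 0.00671045, 1.36301061]), 'orientation': array([-2.18967721,  2.14726497, -0.14247475])}
wrist {'intrinsics': array([[312.74842062,   0.        , 318.94333916],
       [  0.        , 312.74842062, 201.64092398],
       [  0.        ,   0.        ,   1.        ]]), 'eye': array([0.21750191, 0.61585015, 0.38322951]), 'orientation': array([2.44249251, 1.52366298, 0.22753312])}
```

View pics/scene0.png

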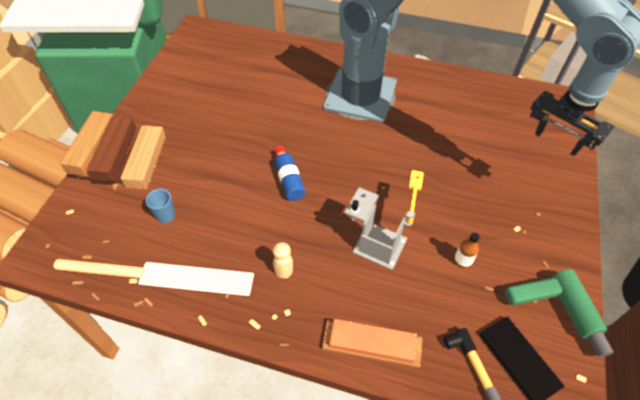

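View pics/top0.png

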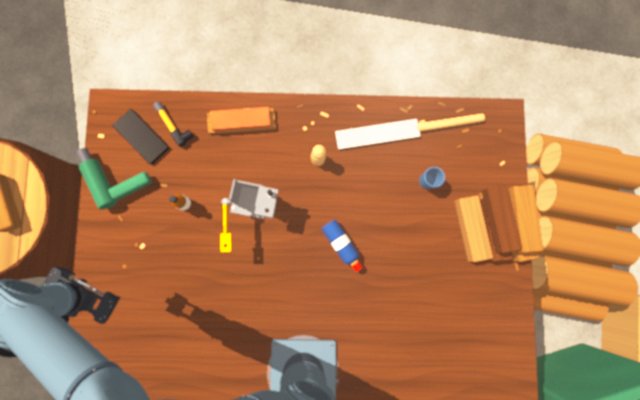

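View pics/wrist0.png

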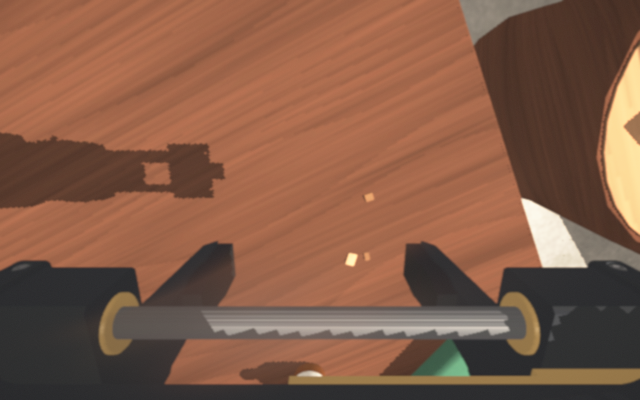

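```bash
cat >> h.py <<'E'
def load(fn): return np.load('pics/'+fn+'.npz')
def ray(d,u,v):
    R=cv2.Rodrigues(d['R'].astype(float))[0]; r=R@np.linalg.inv(d['K'])@np.array([u,v,1.]); return d['eye'],r/np.linalg.norm(r)
def onz(d,u,v,z):
    e,r=ray(d,u,v); return e+r*(z-e[2])/r[2]
def tri(*obs):
    A=np.zeros((3,3));b=np.zeros(3)
    L=[ray(*o) for o in obs]
    for e,r in L:
        M=np.eye(3)-np.outer(r,r);A+=M;b+=M@e
    p=np.linalg.solve(A,b)
    return p,[np.linalg.norm((np.eye(3)-np.outer(r,r))@(p-e)) for e,r in L]
def proj(d,p):
    R=cv2.Rodrigues(d['R'].astype(float))[0]; c=d['K']@(R.T@(np.array(p)-d['eye'])); return c[:2]/c[2]
def crop(fn,x0,y0,x1,y1,s,out):
    im=cv2.imread('pics/'+fn)[y0:y1,x0:x1]; cv2.imwrite('pics/'+out,cv2.resize(im,None,fx=s,fy=s,interpolation=cv2.INTER_CUBIC))
E
python3 - <<'E'
from h import *
crop('top0.png',160,150,380,290,3,'c1.png'); crop('scene0.png',250,130,490,290,3,'c2.png')
E
```

```text
(no output)
```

View pics/c1.png

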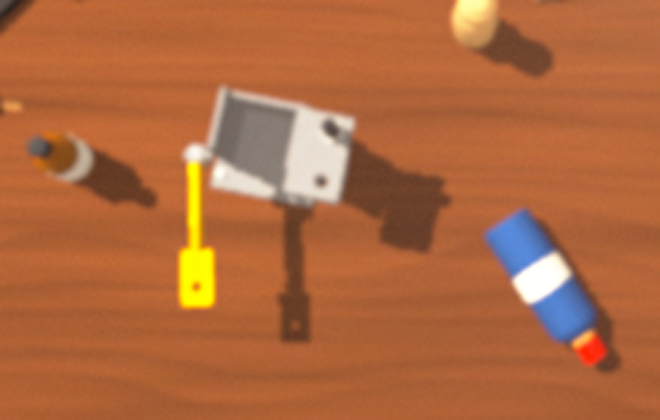

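View pics/c2.png

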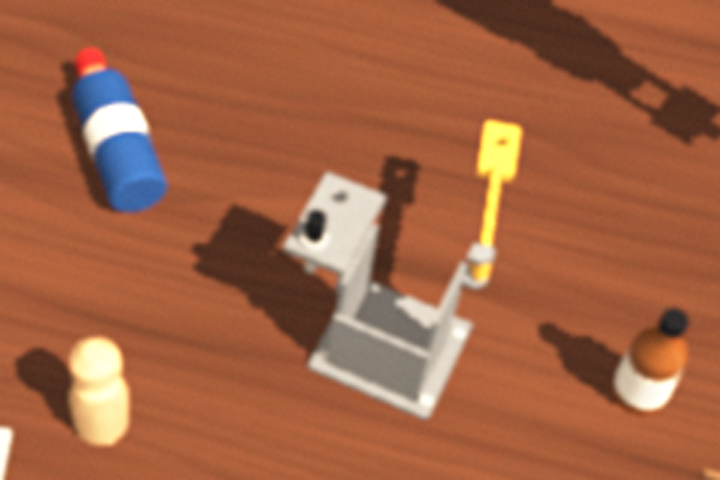

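Run:
```python
from h import *
t=load('top0.png'); s=load('scene0.png')
print(cv2.Rodrigues(status.read_state()['ee_rot'])[0].round(3))
a=lambda u,v:(t,160+u/3,150+v/3); b=lambda u,v:(s,250+u/3,130+v/3)
for n,p,q in [('fork',(320,181),(340,195)),('keeper grip top',(330,126),(316,218)),('hinge top',(195,152),(481,253)),('barhole',(197,287),(502,142)),('platecorner far right',(354,119),(284,243)),('platecorner near right',(341,203),(328,173)),('oilcap',(40,146),(673,322)),('platecornernear left',(286,197),(385,199))]:
    x,e=tri(a(*p),b(*q)); print(n,x.round(4),np.round(e,4))
def masks(d):
    hsv=cv2.cvtColor(d['im'],cv2.COLOR_RGB2HSV); 
    out={}
    for n,lo,hi in [('red',(0,220,150),(4,255,255)),('blue',(105,150,60),(125,255,255)),('yellow',(25,180,150),(35,255,255))]:
        m=cv2.inRange(hsv,lo,hi); c,_=cv2.findContours(m,0,2); c=[k for k in c if cv2.contourArea(k)>12]
        out[n]=[(cv2.moments(k)['m10']/cv2.moments(k)['m00'],cv2.moments(k)['m01']/cv2.moments(k)['m00'],cv2.contourArea(k)) for k in c]
    return out
mt=masks(t);ms=masks(s)
for k in mt: print(k,np.round(mt[k],1).tolist(),np.round(ms[k],1).tolist())
```

```text
[[-0.     0.44   0.898]
 [-0.001  0.898 -0.44 ]
 [-1.    -0.001  0.   ]]
fork [0.5334 0.1261 0.1488] [0.0003 0.0003]
keeper grip top [0.587  0.1147 0.1817] [0.0006 0.0006]
hinge top [0.561  0.2574 0.1523] [0.0003 0.0003]
barhole [0.4204 0.2537 0.1339] [0.0011 0.0011]
platecorner far right [0.5996 0.0919 0.1516] [0.0001 0.0001]
platecorner near right [0.5104 0.1067 0.1446] [0.0033 0.0033]
oilcap [0.5669 0.428  0.1283] [0.0008 0.0008]
platecornernear left [0.5168 0.1637 0.1357] [0.0013 0.0013]
red [[357.6, 266.4, 24.0]] []
blue [[346.5, 253.1, 31.0], [331.5, 231.2, 88.0]] [[292.9, 186.6, 349.0], [282.9, 160.0, 131.0]]
yellow [[224.9, 236.6, 225.5], [166.2, 120.2, 74.5]] []
```

Run:
```python
from h import *
t=load('top0.png'); s=load('scene0.png')
for p in [(357.6,266.4),(346.5,253.1),(331.5,231.2)]: print(onz(t,*p,.04).round(4))
for p in [(280,151),(292.9,186.6),(282.9,160)]: print('s',onz(s,*p,.04).round(4))
print(onz(t,318,155,.1),onz(t,432,178,.08))
import math
st=status.read_state();R=cv2.Rodrigues(st['ee_rot'])[0];P=optics.camera_params('wrist')
print('cam in tool',R.T@(P['eye']-st['tcp_pos']), (R.T@cv2.Rodrigues(P['orientation'])[0]).round(3))
```

```text
[ 0.3599 -0.1769  0.04  ]
[ 0.4039 -0.1389  0.04  ]
[ 0.4772 -0.087   0.04  ]
s [ 0.364  -0.1737  0.04  ]
s [ 0.4849 -0.0914  0.04  ]
s [ 0.3961 -0.1531  0.04  ]
[ 0.72740512 -0.03454996  0.1       ] [ 0.6616229  -0.42224653  0.08      ]
cam in tool [-0.12816226 -0.00099904 -0.07575041] [[ 0.    -0.294  0.956]
 [ 1.     0.    -0.   ]
 [-0.     0.956  0.294]]
```

Request:
move_arm(
  series=[
    {"xyz":[0.082,-0.186,0],"turn":-0.065,"grip":1},
    {"xyz":[0.082,-0.186,0],"turn":-0.065,"grip":1},
    {"xyz":[0.082,-0.186,0],"turn":-0.065,"grip":1},
    {"xyz":[0.082,-0.186,0],"turn":-0.065,"grip":1},
    {"xyz":[0.082,-0.186,0],"turn":-0.065,"grip":1},
    {"xyz":[0.082,-0.186,0],"turn":-0.065,"grip":1},
    {"xyz":[0.082,-0.186,0],"turn":-0.065,"grip":1},
    {"xyz":[0.082,-0.186,0],"turn":-0.065,"grip":1},
    {"xyz":[0.082,-0.186,0],"turn":-0.065,"grip":1},
    {"xyz":[0.082,-0.186,0],"turn":-0.065,"grip":1},
    {"xyz":[-0.035,-0.186,0],"turn":-0.065,"grip":1},
    {"xyz":[-0.035,-0.186,0],"turn":-0.065,"grip":1},
    {"xyz":[-0.035,-0.186,0],"turn":-0.065,"grip":1},
    {"xyz":[-0.035,-0.186,0],"turn":-0.065,"grip":1},
    {"xyz":[-0.035,-0.186,0],"turn":-0.065,"grip":1},
    {"xyz":[-0.035,-0.186,0],"turn":-0.065,"grip":1},
    {"xyz":[-0.035,-0.186,0],"turn":-0.065,"grip":1},
    {"xyz":[-0.035,-0.186,0],"turn":-0.065,"grip":1},
    {"xyz":[-0.035,-0.186,0],"turn":-0.065,"grip":1},
    {"xyz":[-0.035,-0.186,0],"turn":-0.065,"grip":1},
  ],
)

```text
clock: 1.82
tcp_pos: [0.3793, -0.1619, 0.2559]
ee_rot: [1.856, 0.614, -1.854]
ft_force: [0.4, -0.7, -0.2]
gripper_width: 1.002
```

Request:
move_arm(
  series=[
    {"xyz":[0,0,0],"turn":0,"grip":1},
    {"xyz":[0,0,0],"turn":0,"grip":1},
    {"xyz":[0,0,0],"turn":0,"grip":1},
  ],
)

```text
clock: 2.07
tcp_pos: [0.3802, -0.1596, 0.2556]
ee_rot: [1.851, 0.619, -1.851]
ft_force: [-0.3, -0.0, 0.5]
gripper_width: 1.001
```

```bash
cat >> h.py <<'E'
def st():
    s=status.read_state(); R=cv2.Rodrigues(s['ee_rot'])[0]
    print('t',round(s['clock'],2),'tcp',s['tcp_pos'].round(4),'yangle',np.degrees(np.arctan2(R[1,1],R[0,1])).round(2),'down',R[:,0].round(3),'F',s['ft_force'].round(2),'w',round(s['gripper_width'],3),'q',s['q'].round(2)); return s
E
python3 - <<'E'
from h import *
st(); snap('wrist','w1.png')
E
```

```text
t 2.07 tcp [ 0.3802 -0.1596  0.2556] yangle -53.03 down [-0.  0. -1.] F [-0.26 -0.04  0.48] w 1.001 q [-0.38  0.14  0.74  2.16 -0.12  0.88 -0.49]
```

View pics/w1.png

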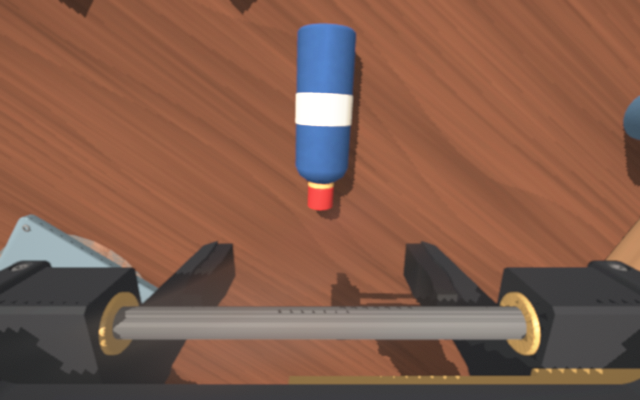

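Run:
```python
from h import *
d=load('w1.png'); hsv=cv2.cvtColor(d['im'],cv2.COLOR_RGB2HSV)
def mid(lo,hi):
    m=cv2.inRange(hsv,lo,hi); c=max(cv2.findContours(m,0,2)[0],key=cv2.contourArea); return c,cv2.boundingRect(c),cv2.minAreaRect(c)
c,bb,r=mid((0,180,120),(6,255,255)); print(bb,r)
c,bb,r=mid((105,140,40),(125,255,255)); print(bb,r)
c,bb,r=mid((0,0,200),(180,60,255)); print(bb,r)
for p in [(320,197),(320,184),(320.3,208),(324,109),(326.5,30),(321.5,175)]: print(p,onz(d,*p,.03).round(4))
print(tri((d,320,199),(load('top0.png'),357.6,266.4),(load('scene0.png'),280,151)))
```

```text
(315, 189, 18, 21) ((325.92974853515625, 200.02162170410156), (11.853156089782715, 25.161962509155273), 27.897268295288086)
(298, 25, 56, 68) ((325.15069580078125, 58.08271789550781), (54.2675666809082, 66.56616973876953), 2.2025980949401855)
(295, 92, 56, 35) ((322.73394775390625, 109.1188735961914), (54.73090362548828, 33.27291488647461), 2.4895529747009277)
(320, 197) [ 0.3589 -0.1779  0.03  ]
(320, 184) [ 0.3715 -0.1684  0.03  ]
(320.3, 208) [ 0.3482 -0.1864  0.03  ]
(324, 109) [ 0.4409 -0.1215  0.03  ]
(326.5, 30) [ 0.5035 -0.0771  0.03  ]
(321.5, 175) [ 0.3811 -0.1634  0.03  ]
(array([ 0.35874704, -0.17745197,  0.03372727]), [np.float64(0.0014904440044685608), np.float64(0.0009598787317031598), np.float64(0.001567360430066934)])
```

Request:
move_arm(
  series=[
    {"xyz":[-0.02,-0.017,-0.15],"turn":-0.023,"grip":1},
    {"xyz":[-0.02,-0.017,-0.15],"turn":0,"grip":1},
    {"xyz":[-0.02,-0.017,-0.15],"turn":0,"grip":1},
    {"xyz":[-0.02,-0.017,-0.15],"turn":0,"grip":1},
    {"xyz":[-0.016,-0.017,-0.15],"turn":0,"grip":1},
    {"xyz":[0,0,0],"turn":0,"grip":0.3},
    {"xyz":[0,0,0],"turn":0,"grip":0.3},
  ],
)

```text
clock: 2.7
tcp_pos: [0.3602, -0.1763, 0.1052]
ee_rot: [1.872, 0.591, -1.877]
ft_force: [-0.5, -0.4, -0.2]
gripper_width: 0.873
```

Run:
```python
from h import *
st(); snap('wrist','w2.png')
```

```text
t 2.7 tcp [ 0.3602 -0.1763  0.1052] yangle -55.11 down [-0.003  0.001 -1.   ] F [-0.5  -0.43 -0.18] w 0.873 q [-0.11  0.45  0.55  2.29 -0.49  0.51 -0.14]
```

View pics/w2.png

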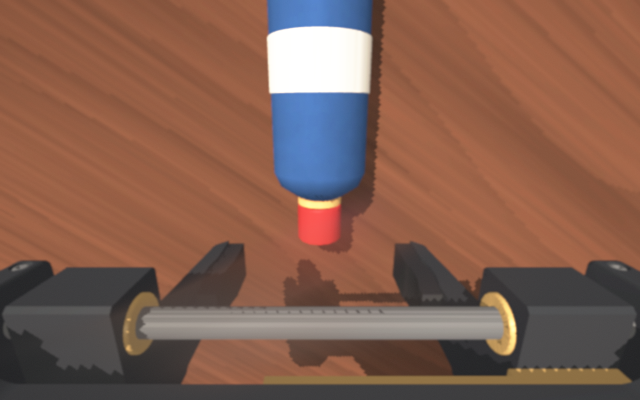

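Run:
```python
from h import *
d=load('w2.png')
for p in [(319.5,207),(319.5,224),(319.5,243),(320,60)]: print(onz(d,*p,.03).round(4),onz(d,*p,.042).round(4))
```

```text
[ 0.368 -0.172  0.03 ] [ 0.3713 -0.1698  0.042 ]
[ 0.3578 -0.1791  0.03  ] [ 0.3616 -0.1765  0.042 ]
[ 0.346  -0.1874  0.03  ] [ 0.3505 -0.1843  0.042 ]
[ 0.4439 -0.1194  0.03  ] [ 0.4426 -0.1203  0.042 ]
```

Request:
move_arm(
  series=[
    {"xyz":[0,0,-0.13],"turn":0,"grip":0.3},
    {"xyz":[0,0,-0.13],"turn":0,"grip":0.3},
    {"xyz":[0,0,-0.08],"turn":0,"grip":0.3},
    {"xyz":[0,0,0],"turn":0,"grip":0.3},
    {"xyz":[0,0,0],"turn":0,"grip":0.3},
  ],
)

```text
clock: 3.17
tcp_pos: [0.3622, -0.1772, 0.039]
ee_rot: [1.875, 0.588, -1.872]
ft_force: [0.6, -0.9, 0.5]
gripper_width: 0.648
```

Run:
```python
from h import *
st(); snap('wrist','w3.png')
```

```text
t 3.17 tcp [ 0.3622 -0.1772  0.039 ] yangle -55.12 down [ 0.002  0.    -1.   ] F [ 0.58 -0.88  0.45] w 0.648 q [ 0.04  0.6   0.37  2.3  -0.64  0.34 -0.  ]
```

View pics/w3.png

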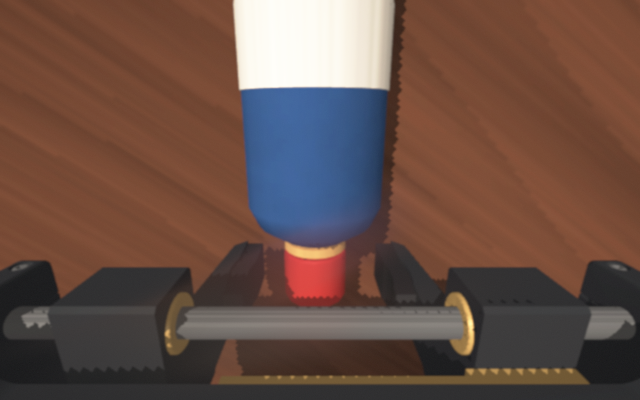

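Request:
move_arm(
  series=[
    {"xyz":[-0.004,0,-0.045],"turn":0,"grip":0.3},
    {"xyz":[0,0,0],"turn":0,"grip":0.3},
    {"xyz":[0,0,0],"turn":0,"grip":-1},
    {"xyz":[0,0,0],"turn":0,"grip":-1},
    {"xyz":[0,0,0],"turn":0,"grip":-1},
    {"xyz":[0,0,0],"turn":0,"grip":-1},
    {"xyz":[0,0,0],"turn":0,"grip":-1},
  ],
  squeeze=8,
)

```text
clock: 3.8
tcp_pos: [0.3603, -0.1773, 0.029]
ee_rot: [1.875, 0.588, -1.874]
ft_force: [0.0, 0.5, 3.5]
gripper_width: 0.333
```

Request:
move_arm(
  series=[
    {"xyz":[0,0,0],"turn":0,"grip":-1},
    {"xyz":[0,0,0.05],"turn":0,"grip":-1},
    {"xyz":[0,0,0.05],"turn":0,"grip":-1},
    {"xyz":[0,0,0.05],"turn":0,"grip":-1},
    {"xyz":[0,0,0],"turn":0,"grip":-1},
  ],
)

```text
clock: 4.22
tcp_pos: [0.3603, -0.1776, 0.0596]
ee_rot: [1.875, 0.587, -1.873]
ft_force: [-2.1, -1.2, -1.2]
gripper_width: 0.332
```

Run:
```python
from h import *
st(); snap('wrist','w4.png');snap('scene','s4.png'); crop('s4.png',220,80,380,230,3,'s4c.png')
```

```text
t 4.22 tcp [ 0.3603 -0.1776  0.0596] yangle -55.17 down [ 0.001 -0.001 -1.   ] F [-2.07 -1.2  -1.18] w 0.332 q [-0.01  0.55  0.43  2.3  -0.6   0.39 -0.03]
```

View pics/w4.png

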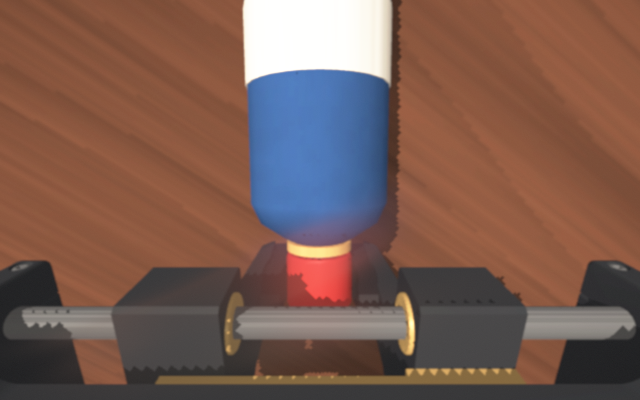

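View pics/s4c.png

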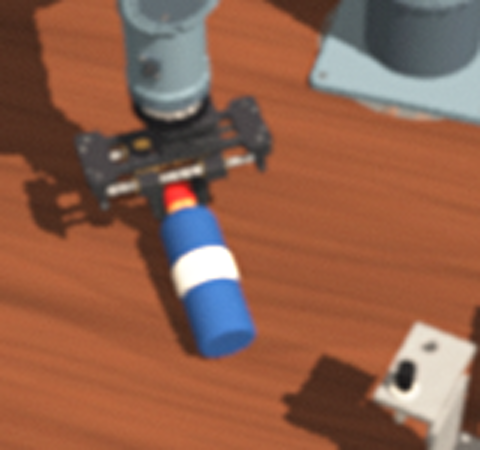

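Request:
move_arm(
  series=[
    {"xyz":[0.021,0.014,0.05],"turn":0,"grip":-1},
    {"xyz":[0.021,0.014,0.05],"turn":0,"grip":-1},
    {"xyz":[0.021,0.014,0.05],"turn":0,"grip":-1},
    {"xyz":[0.021,0.014,0.05],"turn":0,"grip":-1},
    {"xyz":[0.04,0.028,0.05],"turn":0,"grip":-1},
    {"xyz":[0.04,0.028,0.05],"turn":0,"grip":-1},
    {"xyz":[0.04,0.028,0.05],"turn":0,"grip":-1},
    {"xyz":[0.04,0.028,0.05],"turn":0,"grip":-1},
    {"xyz":[0.04,0.028,0.03],"turn":0,"grip":-1},
    {"xyz":[0.04,0.028,0.03],"turn":0,"grip":-1},
    {"xyz":[0.04,0.028,0.03],"turn":0,"grip":-1},
    {"xyz":[0.04,0.028,0.03],"turn":0,"grip":-1},
    {"xyz":[0,0,0],"turn":0,"grip":-1},
    {"xyz":[0,0,0],"turn":0,"grip":-1},
  ],
)

```text
clock: 5.48
tcp_pos: [0.4411, -0.121, 0.1626]
ee_rot: [1.874, 0.589, -1.874]
ft_force: [0.0, 0.0, -1.6]
gripper_width: 0.334
```

Run:
```python
from h import *
st(); snap('wrist','w5.png');snap('scene','s5.png'); crop('s5.png',220,80,380,230,3,'s5c.png')
```

```text
t 5.48 tcp [ 0.4411 -0.121   0.1626] yangle -55.11 down [-0. -0. -1.] F [ 0.05  0.03 -1.6 ] w 0.334 q [-0.37  0.42  0.66  2.14 -0.4   0.7  -0.4 ]
```

View pics/w5.png

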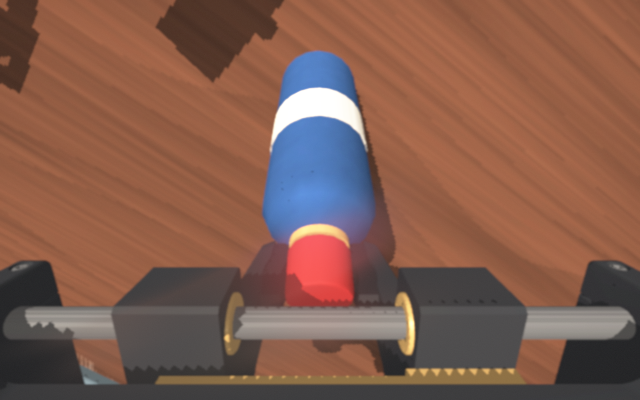

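View pics/s5c.png

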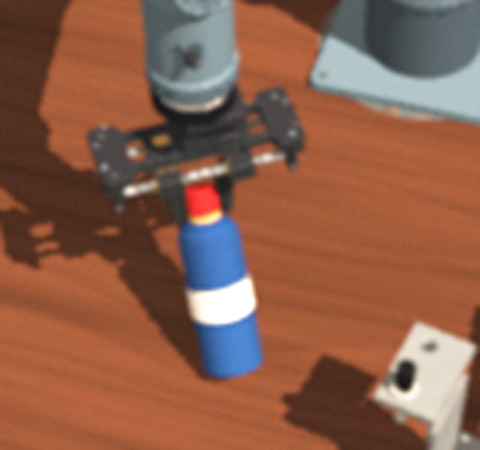

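Request:
move_arm(
  series=[
    {"xyz":[0.04,0.028,0.03],"turn":0,"grip":-1},
    {"xyz":[0.04,0.028,0.03],"turn":0,"grip":-1},
    {"xyz":[0.04,0.028,0.03],"turn":0,"grip":-1},
    {"xyz":[0.04,0.028,0.03],"turn":0,"grip":-1},
    {"xyz":[0,0,0.05],"turn":0,"grip":-1},
    {"xyz":[0,0,0.05],"turn":0,"grip":-1},
    {"xyz":[0,0,0.05],"turn":0,"grip":-1},
    {"xyz":[0,0,0.05],"turn":0,"grip":-1},
    {"xyz":[0,0,0.05],"turn":0,"grip":-1},
    {"xyz":[0,0,0],"turn":0,"grip":-1},
    {"xyz":[0,0,0],"turn":0,"grip":-1},
    {"xyz":[0,0,0],"turn":0,"grip":-1},
    {"xyz":[0,0,0],"turn":0,"grip":-1},
  ],
)

```text
clock: 6.67
tcp_pos: [0.4725, -0.0989, 0.2363]
ee_rot: [1.874, 0.588, -1.876]
ft_force: [0.0, -0.6, -3.5]
gripper_width: 0.34
```

Run:
```python
from h import *
st(); snap('wrist','w6.png');snap('scene','s6.png'); crop('s6.png',220,80,380,230,3,'s6c.png')
```

```text
t 6.67 tcp [ 0.4725 -0.0989  0.2363] yangle -55.19 down [-0.001  0.    -1.   ] F [ 0.03 -0.58 -3.52] w 0.34 q [-0.49  0.34  0.74  2.02 -0.29  0.89 -0.56]
```

View pics/w6.png

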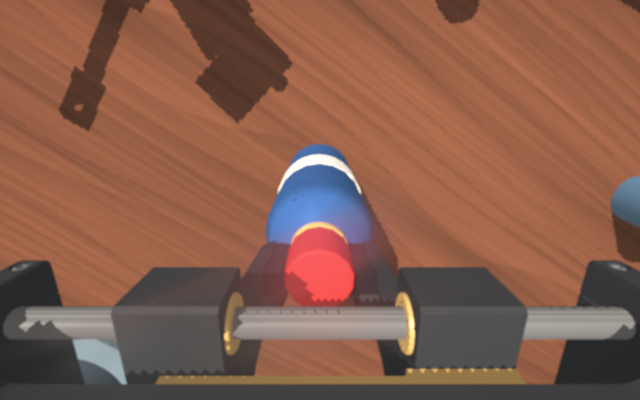

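View pics/s6c.png

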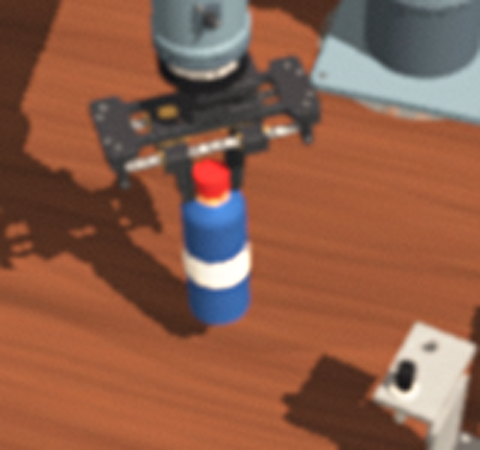

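Run:
```python
from h import *
d=load('w6.png'); sd=load('s6.png')
tcp=np.array([.4725,-.0989,.2363]); ax=np.array([np.cos(np.radians(-55.1+90)),np.sin(np.radians(-55.1+90)),0])
for tilt in (0,5,10,15,20,25,30):
    a=np.radians(tilt); z=np.array([0,0,1])*np.cos(a)-ax*np.sin(a); n=np.array([0,0,1])*np.sin(a)+ax*np.cos(a)
    g=tcp+[0,0,.002]; base=g-.175*z
    th=np.linspace(0,6.28,60); s=np.cross(z,n)
    rim=np.array([proj(d,base+.03*(np.cos(t)*n+np.sin(t)*s)) for t in th]); 
    rs=np.array([proj(sd,base+.03*(np.cos(t)*n+np.sin(t)*s)) for t in th])
    top=proj(d,g+.0125*z)
    print(tilt,'w rim minrow',rim[:,1].min().round(1),'captop',top.round(0),'s rim maxrow',rs[:,1].max().round(1),'ucent',rs[:,0].mean().round(1))
```

```text
0 w rim minrow 154.6 captop [317. 294.] s rim maxrow 186.2 ucent 291.6
5 w rim minrow 139.0 captop [317. 296.] s rim maxrow 189.5 ucent 293.1
10 w rim minrow 123.0 captop [317. 298.] s rim maxrow 192.5 ucent 294.5
15 w rim minrow 106.6 captop [317. 300.] s rim maxrow 195.2 ucent 296.0
20 w rim minrow 89.6 captop [317. 302.] s rim maxrow 197.6 ucent 297.4
25 w rim minrow 71.9 captop [317. 303.] s rim maxrow 199.6 ucent 298.8
30 w rim minrow 53.3 captop [317. 305.] s rim maxrow 201.2 ucent 300.2
```

Request:
move_arm(
  series=[
    {"xyz":[0,0.02,0.06],"turn":0.03,"grip":-1},
    {"xyz":[0,0.05,0.06],"turn":0.06,"grip":-1},
    {"xyz":[0.006,0.085,0.06],"turn":0.075,"grip":-1},
    {"xyz":[0.006,0.085,0.06],"turn":0.075,"grip":-1},
    {"xyz":[0.006,0.085,0.06],"turn":0.075,"grip":-1},
    {"xyz":[0.006,0.085,0.06],"turn":0.075,"grip":-1},
    {"xyz":[0.006,0.085,0.06],"turn":0.075,"grip":-1},
    {"xyz":[0.006,0.085,0.06],"turn":0.075,"grip":-1},
    {"xyz":[0.006,0.085,0.06],"turn":0.075,"grip":-1},
    {"xyz":[0.006,0.085,0.06],"turn":0.075,"grip":-1},
    {"xyz":[0.006,0.085,0.04],"turn":0.075,"grip":-1},
    {"xyz":[0.006,0.085,0.02],"turn":0.075,"grip":-1},
    {"xyz":[0.006,0.085,0],"turn":0.075,"grip":-1},
    {"xyz":[0.006,0.085,0],"turn":0.075,"grip":-1},
    {"xyz":[0.006,0.085,0],"turn":0.075,"grip":-1},
    {"xyz":[0.006,0.085,0],"turn":0.075,"grip":-1},
    {"xyz":[0.006,0.085,0],"turn":0.075,"grip":-1},
    {"xyz":[0.006,0.085,0],"turn":0.075,"grip":-1},
    {"xyz":[0,0.08,0],"turn":0.075,"grip":-1},
    {"xyz":[0,0.06,0],"turn":0.075,"grip":-1},
  ],
  squeeze=9,
)

```text
clock: 8.43
tcp_pos: [0.4917, 0.2164, 0.3679]
ee_rot: [0.208, 1.562, -0.209]
ft_force: [-0.3, 0.7, -5.0]
gripper_width: 0.332
```

Request:
move_arm(
  series=[
    {"xyz":[0,0.02,0],"turn":0.06,"grip":-1},
    {"xyz":[0,0,0],"turn":0,"grip":-1},
    {"xyz":[0,0,0],"turn":0,"grip":-1},
    {"xyz":[0,0,0],"turn":0,"grip":-1},
  ],
)

```text
clock: 8.77
tcp_pos: [0.4922, 0.218, 0.3683]
ee_rot: [0.142, 1.566, -0.144]
ft_force: [0.5, 0.0, -4.0]
gripper_width: 0.337
```

Run:
```python
from h import *
st(); snap('wrist','w7.png');snap('scene','s7.png')
```

```text
t 8.77 tcp [0.4922 0.218  0.3683] yangle 79.58 down [-0.    -0.001 -1.   ] F [ 0.51  0.01 -4.03] w 0.337 q [-0.73  0.24  0.27  1.71 -0.07  1.2   0.95]
```

View pics/w7.png

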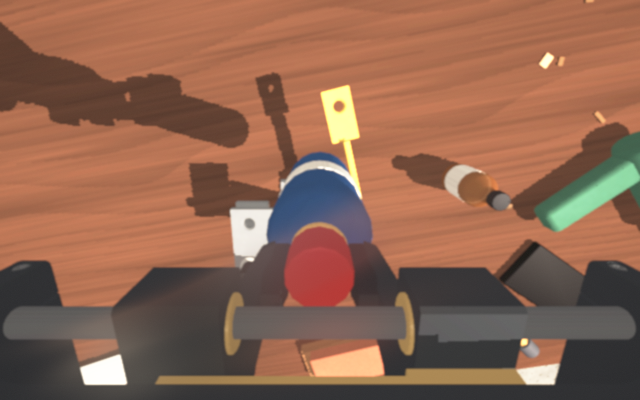

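View pics/s7.png

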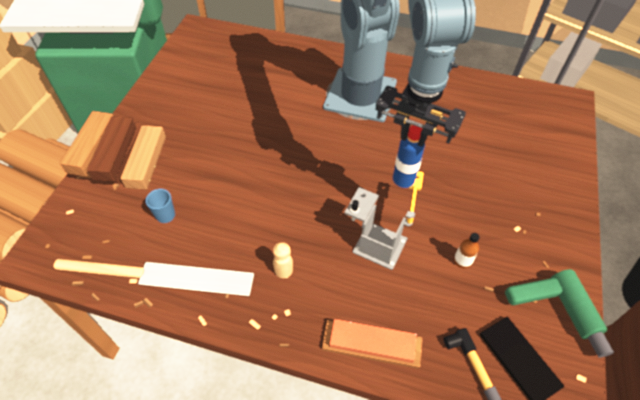

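Run:
```python
from h import *
from scipy.optimize import least_squares
t=load('top0.png'); s=load('scene0.png'); w=load('w7.png')
crop('w7.png',220,60,380,270,3.7,'w7c.png')
T=lambda u,v:(t,160+u/3,150+v/3); S=lambda u,v:(s,250+u/3,130+v/3)
print(tri(T(320,181),S(340,195),(w,250,224)), tri(T(197,287),S(502,142),(w,339,106)))
obs=[((-42,-82,150),T(320,181)),((-42,-82,150),S(340,195)),((-42,-82,150),(w,250,224)),((12,-82,185),T(330,126)),((12,-82,185),S(316,218)),
((-42,56,152),T(195,152)),((-42,56,152),S(481,253)),((30,-102,150),T(354,119)),((30,-102,150),S(284,243)),((-60,-102,150),T(341,203)),((-60,-102,150),S(328,173)),((-60,-45,150),S(385,199)),((-60,-45,150),T(286,197))]
def W(p,q):
    c,n=np.cos(p[2]),np.sin(p[2]); x,y,z=np.array(q)/1000; return np.array([p[0]+c*x-n*y,p[1]+n*x+c*y,z])
def f(p): return np.concatenate([(proj(o[0],W(p,q))-o[1:]) for q,o in obs])
r=least_squares(f,[.59,.196,-.2],loss='soft_l1'); print(r.x,np.degrees(r.x[2])); print(f(r.x).reshape(-1,2).round(1).tolist())
for q in [(-42,-82,150),(12,-82,150),(-42,56,150),(0,0,6)]: print(q,W(r.x,q).round(4))
```

```text
(array([0.53400208, 0.12601134, 0.14990629]), [np.float64(0.0006864350236397672), np.float64(0.00041386823137676374), np.float64(0.0005529111600597182)]) (array([0.42109661, 0.25311248, 0.13478909]), [np.float64(0.0008529652548224412), np.float64(0.0015704797396222203), np.float64(0.001079531148752899)])
[ 0.59120827  0.19733291 -0.19672771] -11.2716672421632
[[0.2, -0.2], [-0.4, -0.2], [-0.7, -0.3], [-0.2, -0.1], [-0.2, -0.8], [-1.0, 0.0], [1.0, 0.3], [0.2, -0.3], [-0.3, 0.6], [-1.9, -0.6], [-0.4, -0.4], [-0.0, -1.1], [-1.3, -2.5]]
(-42, -82, 150) [0.534  0.1251 0.15  ]
(12, -82, 150) [0.5869 0.1146 0.15  ]
(-42, 56, 150) [0.561  0.2605 0.15  ]
(0, 0, 6) [0.5912 0.1973 0.006 ]
```

View pics/w7c.png

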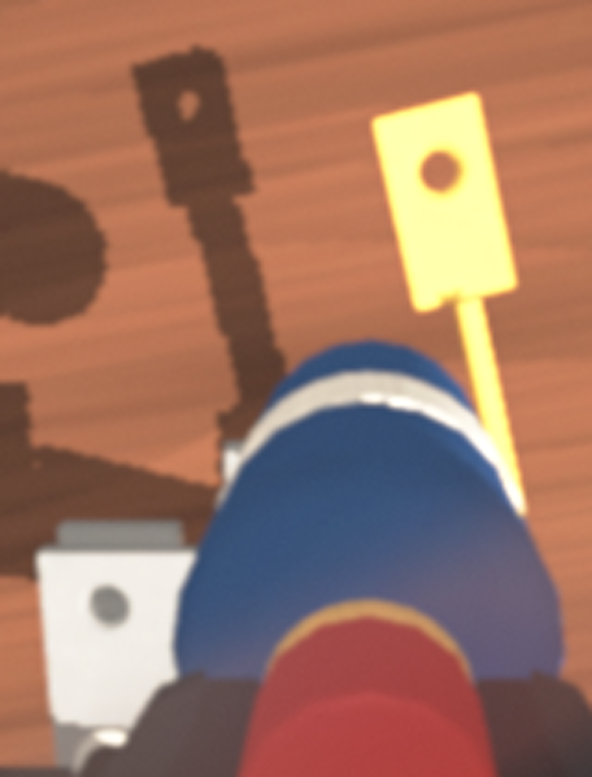

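Request:
move_arm(
  series=[
    {"xyz":[0.025,-0.006,0],"turn":0,"grip":-1},
    {"xyz":[0.06,-0.013,0],"turn":0,"grip":-1},
    {"xyz":[0.08,-0.017,0],"turn":0,"grip":-1},
    {"xyz":[0.08,-0.017,0],"turn":0,"grip":-1},
    {"xyz":[0.08,-0.017,0],"turn":0,"grip":-1},
    {"xyz":[0.08,-0.016,0],"turn":0,"grip":-1},
    {"xyz":[0.06,-0.012,0],"turn":0,"grip":-1},
    {"xyz":[0.03,-0.006,0],"turn":0,"grip":-1},
    {"xyz":[0,0,0],"turn":0,"grip":-1},
    {"xyz":[0,0,0],"turn":0,"grip":-1},
    {"xyz":[0,0,0],"turn":0,"grip":-1},
    {"xyz":[0,0,0],"turn":0,"grip":-1},
  ],
)

```text
clock: 9.87
tcp_pos: [0.5904, 0.1987, 0.3688]
ee_rot: [0.139, 1.567, -0.139]
ft_force: [-1.1, 0.2, -5.2]
gripper_width: 0.339
```

Run:
```python
from h import *
st(); snap('wrist','w8.png');snap('scene','s8.png');snap('top','t8.png'); crop('s8.png',320,80,480,280,3.9,'s8c.png');crop('t8.png',160,120,340,270,4,'t8c.png')
```

```text
t 9.87 tcp [0.5904 0.1987 0.3688] yangle 79.86 down [-0.001  0.    -1.   ] F [-1.12  0.17 -5.23] w 0.339 q [-0.61  0.41  0.3   1.49 -0.12  1.27  1.1 ]
```

View pics/w8.png

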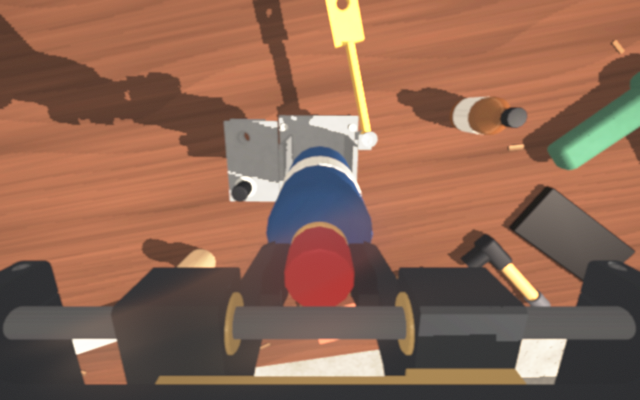

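View pics/s8c.png

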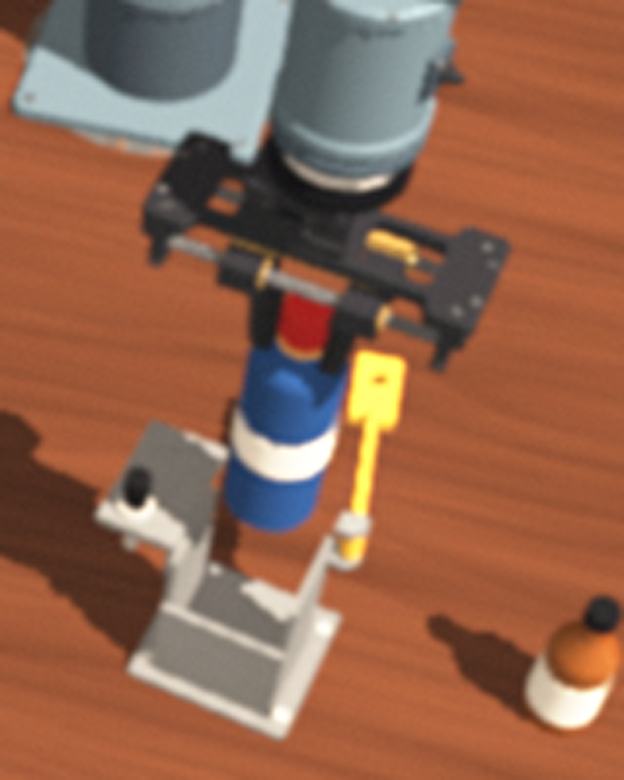

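Run:
```python
from h import *
sd=load('s8.png');d=load('w8.png')
for tilt in (-5,0,5):
  a=np.radians(tilt); zx=np.array([-np.sin(a),0,np.cos(a)]); nx=np.array([np.cos(a),0,np.sin(a)])
  for L in (.165,.175,.185):
    b=np.array([.5904,.1987,.3708])-L*zx
    rim=[b+.03*(np.cos(t)*nx+np.sin(t)*np.array([0,1,0])) for t in np.linspace(0,6.28,90)]
    r=np.array([proj(sd,p) for p in rim]); w=np.array([proj(d,p) for p in rim]); print(tilt,L,'s',r[:,1].max().round(1),r[r[:,1].argmax(),0].round(1),'w minrow',w[:,1].min().round(1))
t=load('top0.png'); s=load('scene0.png')
print(tri((t,160+320/3,150+181/3),(s,250+340/3,195),(d,244.5,136.5),(load('w7.png'),250,224)))
print('hinge w',onz(d,368,140,.152), 'fork',onz(d,244.5,136.5,.15))
```

```text
-5 0.165 s 212.0 390.2 w minrow 142.4
-5 0.175 s 213.9 389.8 w minrow 140.3
-5 0.185 s 215.9 389.3 w minrow 138.3
0 0.165 s 216.3 389.1 w minrow 157.2
0 0.175 s 218.5 388.6 w minrow 155.6
0 0.185 s 220.7 388.1 w minrow 154.1
5 0.165 s 220.2 388.1 w minrow 171.9
5 0.175 s 222.7 387.5 w minrow 170.7
5 0.185 s 225.2 386.9 w minrow 169.6
(array([0.53365585, 0.12588114, 0.14988855]), [np.float64(0.00032182147662641105), np.float64(0.0006502243800658497), np.float64(0.0009678901444457737), np.float64(0.00088203610907116)])
hinge w [0.55993129 0.25736694 0.152     ] fork [0.53276684 0.12550968 0.15      ]
```

Request:
move_arm(
  series=[
    {"xyz":[0.01,-0.005,-0.03],"turn":0,"grip":-1},
    {"xyz":[0.005,-0.002,-0.06],"turn":0,"grip":-1},
    {"xyz":[0,0,-0.08],"turn":0,"grip":-1},
    {"xyz":[0,0,-0.08],"turn":0,"grip":-1},
    {"xyz":[0,0,-0.08],"turn":0,"grip":-1},
    {"xyz":[0,0,-0.08],"turn":0,"grip":-1},
    {"xyz":[0,0,-0.08],"turn":0,"grip":-1},
    {"xyz":[0,0,-0.08],"turn":0,"grip":-1},
    {"xyz":[0,0,-0.08],"turn":0,"grip":-1},
    {"xyz":[0,0,-0.08],"turn":0,"grip":-1},
    {"xyz":[0,0,-0.06],"turn":0,"grip":-1},
    {"xyz":[0,0,-0.04],"turn":0,"grip":-1},
    {"xyz":[0,0,-0.02],"turn":0,"grip":-1},
    {"xyz":[0,0,0],"turn":0,"grip":-1},
    {"xyz":[0,0,0],"turn":0,"grip":-1},
  ],
)

```text
clock: 11.27
tcp_pos: [0.5944, 0.1969, 0.1991]
ee_rot: [0.14, 1.566, -0.139]
ft_force: [0.0, -0.2, -4.5]
gripper_width: 0.333
```

Run:
```python
from h import *
st(); snap('wrist','w9.png');snap('scene','s9.png');snap('top','t9.png'); crop('s9.png',320,80,480,280,3,'s9c.png')
```

```text
t 11.27 tcp [0.5944 0.1969 0.1991] yangle 79.81 down [ 0.001  0.    -1.   ] F [ 0.   -0.23 -4.48] w 0.333 q [-0.58  0.57  0.27  1.67 -0.18  0.93  1.15]
```

View pics/w9.png

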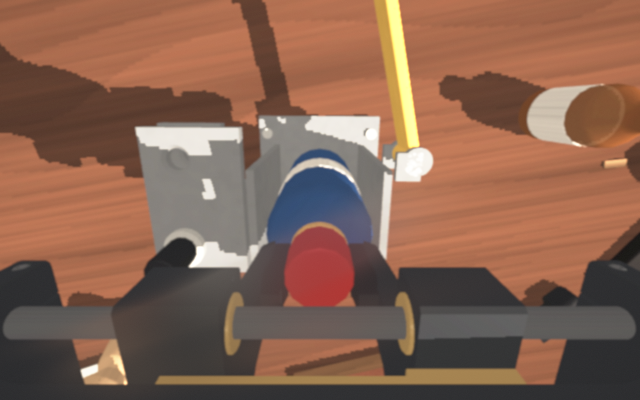

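View pics/s9c.png

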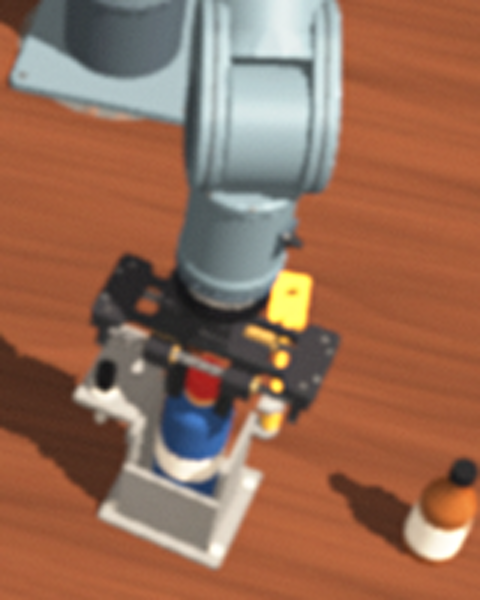

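Request:
move_arm(
  series=[
    {"xyz":[0,0,-0.02],"turn":0,"grip":-1},
    {"xyz":[0,0,-0.02],"turn":0,"grip":-1},
    {"xyz":[0,0,-0.02],"turn":0,"grip":-1},
    {"xyz":[0,0,-0.01],"turn":0,"grip":-1},
    {"xyz":[0,0,0],"turn":0,"grip":-1},
    {"xyz":[0,0,0],"turn":0,"grip":-1},
  ],
)

```text
clock: 11.92
tcp_pos: [0.594, 0.1968, 0.1845]
ee_rot: [0.139, 1.567, -0.14]
ft_force: [-0.0, -0.4, -3.5]
gripper_width: 0.334
```

Request:
move_arm(
  series=[
    {"xyz":[0,0,-0.01],"turn":0,"grip":-1},
    {"xyz":[0,0,-0.01],"turn":0,"grip":-1},
    {"xyz":[0,0,0],"turn":0,"grip":-1},
  ],
)

```text
clock: 12.17
tcp_pos: [0.594, 0.1968, 0.1803]
ee_rot: [0.139, 1.567, -0.14]
ft_force: [-0.6, 0.1, -5.6]
gripper_width: 0.334
```

Run:
```python
from h import *
st()
```

```text
t 12.17 tcp [0.594  0.1968 0.1803] yangle 79.82 down [-0. -0. -1.] F [-0.62  0.07 -5.64] w 0.334 q [-0.58  0.59  0.26  1.68 -0.18  0.9   1.15]
```

Request:
move_arm(
  series=[
    {"xyz":[0,0,-0.005],"turn":0,"grip":-1},
    {"xyz":[0,0,-0.005],"turn":0,"grip":-1},
    {"xyz":[0,0,-0.005],"turn":0,"grip":-1},
  ],
)

```text
clock: 12.42
tcp_pos: [0.5952, 0.1973, 0.1795]
ee_rot: [0.141, 1.564, -0.138]
ft_force: [-2.8, -0.7, 12.0]
gripper_width: 0.336
```

Request:
move_arm(
  series=[
    {"xyz":[0,0,-0.005],"turn":0,"grip":-1},
    {"xyz":[0,0,-0.005],"turn":0,"grip":-1},
  ],
)

```text
clock: 12.58
tcp_pos: [0.5962, 0.1976, 0.1788]
ee_rot: [0.142, 1.562, -0.137]
ft_force: [-3.4, -0.5, 14.4]
gripper_width: 0.334
```

Request:
move_arm(
  series=[
    {"xyz":[0,0,-0.005],"turn":0,"grip":-1},
    {"xyz":[0,0,-0.005],"turn":0,"grip":-1},
  ],
)

```text
clock: 12.75
tcp_pos: [0.5963, 0.1975, 0.177]
ee_rot: [0.142, 1.561, -0.137]
ft_force: [-2.8, -0.7, 15.0]
gripper_width: 0.335
```

Run:
```python
from h import *
st(); snap('wrist','w10.png')
```

```text
t 12.75 tcp [0.5963 0.1975 0.177 ] yangle 79.81 down [ 0.005  0.002 -1.   ] F [-2.85 -0.74 14.98] w 0.335 q [-0.57  0.6   0.26  1.68 -0.19  0.88  1.15]
```

View pics/w10.png

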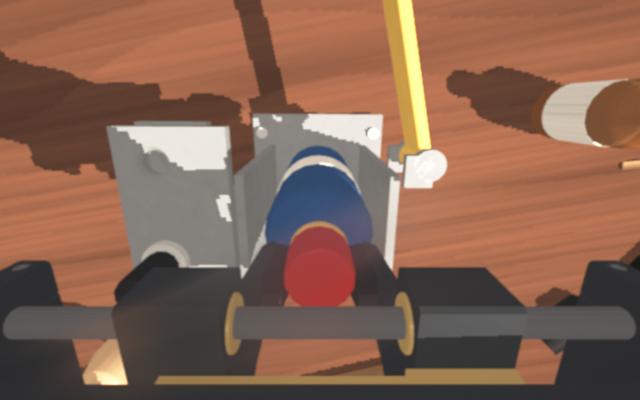

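Request:
move_arm(
  series=[
    {"xyz":[0,0,0.008],"turn":0,"grip":-1},
    {"xyz":[0,0,0],"turn":0,"grip":-0.25},
    {"xyz":[0,0,0],"turn":0,"grip":-0.1},
    {"xyz":[0,0,0],"turn":0,"grip":0.1},
    {"xyz":[0,0,0],"turn":0,"grip":0.1},
    {"xyz":[0,0,0],"turn":0,"grip":0.1},
    {"xyz":[0,0,0],"turn":0,"grip":0.1},
  ],
)

```text
clock: 13.38
tcp_pos: [0.5941, 0.1968, 0.1752]
ee_rot: [0.139, 1.566, -0.14]
ft_force: [1.2, 0.6, -0.4]
gripper_width: 0.551
```

Run:
```python
from h import *
st(); snap('wrist','w11.png');snap('scene','s11.png'); crop('s11.png',320,80,480,280,3,'s11c.png')
```

```text
t 13.38 tcp [0.5941 0.1968 0.1752] yangle 79.82 down [-0. -0. -1.] F [ 1.17  0.63 -0.44] w 0.551 q [-0.57  0.6   0.26  1.68 -0.19  0.89  1.15]
```

View pics/w11.png

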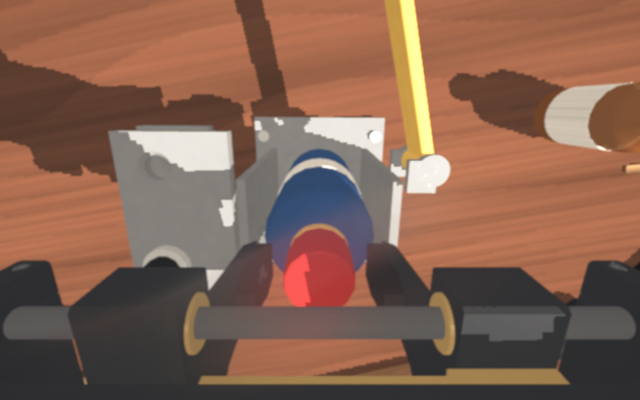

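View pics/s11c.png

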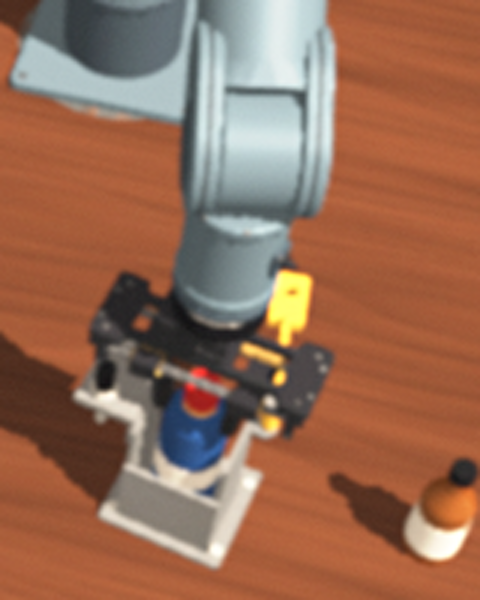

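Request:
move_arm(
  series=[
    {"xyz":[0,0,0.03],"turn":0,"grip":0.1},
    {"xyz":[0,0,0.06],"turn":0,"grip":0.1},
    {"xyz":[0,0,0.1],"turn":0,"grip":0.1},
    {"xyz":[0,0,0.18],"turn":0,"grip":0.1},
    {"xyz":[-0.08,0.02,0.18],"turn":0,"grip":-1},
    {"xyz":[-0.18,0.04,0.1],"turn":0,"grip":-1},
    {"xyz":[-0.18,0.04,0.1],"turn":0,"grip":-1},
    {"xyz":[0,0,0],"turn":0,"grip":-1},
    {"xyz":[0,0,0],"turn":0,"grip":-1},
    {"xyz":[0,0,0],"turn":0,"grip":-1},
  ],
)

```text
clock: 14.32
tcp_pos: [0.5071, 0.2165, 0.3259]
ee_rot: [0.14, 1.565, -0.139]
ft_force: [0.4, 0.8, -0.3]
gripper_width: 0.117
```

Run:
```python
from h import *
st(); snap('wrist','w12.png');snap('scene','s12.png'); crop('s12.png',320,140,480,290,3.9,'s12c.png')
```

```text
t 14.32 tcp [0.5071 0.2165 0.3259] yangle 79.81 down [ 0.001  0.001 -1.   ] F [ 0.45  0.78 -0.29] w 0.117 q [-0.72  0.3   0.29  1.74 -0.09  1.12  0.99]
```

View pics/w12.png

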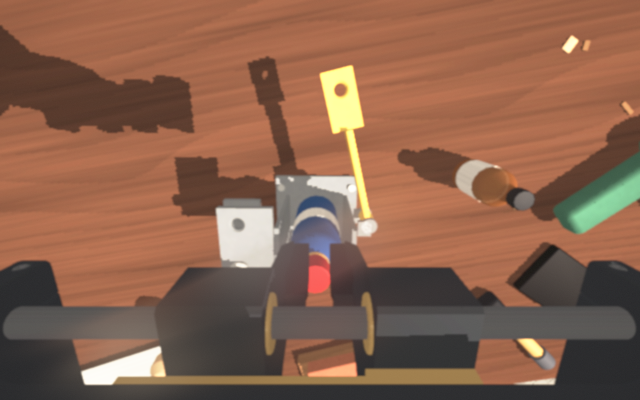

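View pics/s12c.png

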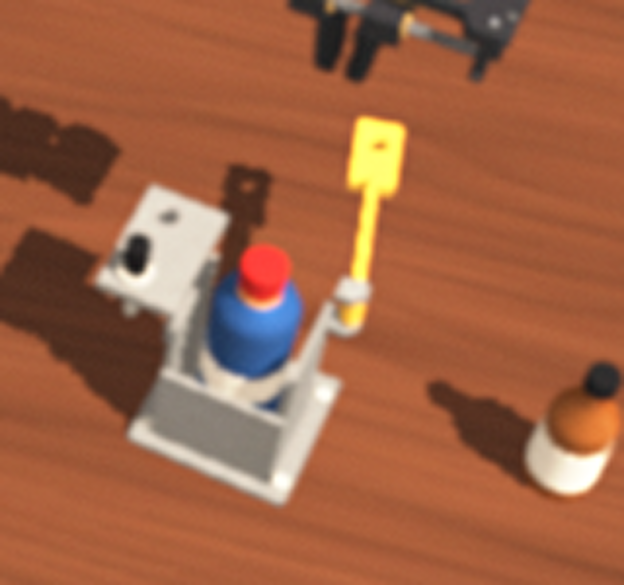

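Run:
```python
from h import *
w=load('w12.png');s=load('s12.png')
C=lambda u,v:(s,320+u/3.9,140+v/3.9)
print('cap top',onz(*C(265,262),.194), 'w',onz(w,317,273,.194))
print('hinge',tri((w,368,228),C(352,290)),onz(w,368,228,.152))
print('barhole',tri((w,340.5,90),C(380,146)),onz(w,340.5,90,.139))
print('fork',tri((w,238,224.5),C(169,215)),onz(w,238,224.5,.15))
```

```text
cap top [0.58513402 0.19849551 0.194     ] w [0.5794435  0.20070088 0.194     ]
hinge (array([0.56088329, 0.25758553, 0.15210462]), [np.float64(3.6559538502706395e-05), np.float64(3.6559538502691115e-05)]) [0.56092711 0.25763217 0.152     ]
barhole (array([0.42193222, 0.25342573, 0.13564592]), [np.float64(0.0015556290447831971), np.float64(0.0015556290447832396)]) [0.42212291 0.25162551 0.139     ]
fork (array([0.53415254, 0.12580427, 0.14969623]), [np.float64(0.0007082529570385146), np.float64(0.0007082529570385473)]) [0.53395101 0.12518038 0.15      ]
```

Request:
move_arm(
  series=[
    {"xyz":[-0.02,0.13,0],"turn":0,"grip":-1},
    {"xyz":[-0.02,0.13,0],"turn":0,"grip":-1},
    {"xyz":[-0.015,0.13,-0.06],"turn":0,"grip":-1},
    {"xyz":[0,0,-0.15],"turn":0,"grip":-1},
    {"xyz":[0,0,-0.15],"turn":0,"grip":-1},
    {"xyz":[0,0,-0.15],"turn":0,"grip":-1},
    {"xyz":[0,0,-0.15],"turn":0,"grip":-1},
    {"xyz":[0,0,-0.15],"turn":0,"grip":-1},
    {"xyz":[0,0,-0.05],"turn":0,"grip":-1},
    {"xyz":[0,0,0],"turn":0,"grip":-1},
    {"xyz":[0,0,0],"turn":0,"grip":-1},
  ],
)

```text
clock: 15.33
tcp_pos: [0.4963, 0.2944, 0.1531]
ee_rot: [0.14, 1.566, -0.141]
ft_force: [0.7, -0.3, 0.0]
gripper_width: 0.006
```

Run:
```python
from h import *
st(); snap('wrist','w13.png')
H=np.array([.561,.2583]); pts=[]
for ph in np.radians([182,192,202,212,222,232,242,250,258.3]):
    d=np.array([np.cos(ph),np.sin(ph)]); n=np.array([d[1],-d[0]]); a=np.radians(79.8); j=np.array([np.cos(a),np.sin(a)]); k=np.array([j[1],-j[0]])
    de=.0175*abs(j@n)+.009*abs(k@n); c=H+.065*d+(.003+de)*n; pts.append(c)
    print(np.degrees(ph).round(0),c.round(4))
```

```text
t 15.33 tcp [0.4963 0.2944 0.1531] yangle 79.77 down [-0.    -0.001 -1.   ] F [ 0.71 -0.3   0.03] w 0.006 q [-0.77  0.55  0.21  1.83 -0.16  0.78  0.91]
182.0 [0.4953 0.278 ]
192.0 [0.4927 0.2669]
202.0 [0.4923 0.2549]
212.0 [0.4942 0.2425]
222.0 [0.4988 0.2303]
232.0 [0.5059 0.2189]
242.0 [0.5155 0.2089]
250.0 [0.5248 0.2023]
258.0 [0.5356 0.1972]
```

View pics/w13.png

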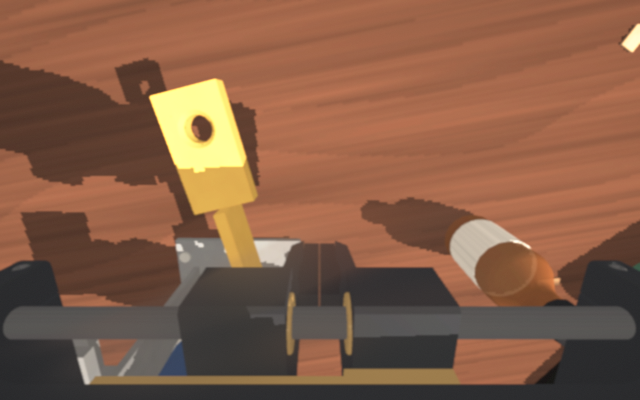

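Request:
move_arm(
  series=[
    {"xyz":[-0.003,-0.041,0],"turn":0,"grip":-1},
    {"xyz":[-0.002,-0.041,0],"turn":0,"grip":-1},
    {"xyz":[-0.013,-0.056,0],"turn":0,"grip":-1},
    {"xyz":[-0.002,-0.06,0],"turn":0,"grip":-1},
    {"xyz":[0.01,-0.062,0],"turn":0,"grip":-1},
    {"xyz":[0.023,-0.061,0],"turn":0,"grip":-1},
    {"xyz":[0.036,-0.057,0],"turn":0,"grip":-1},
    {"xyz":[0.048,-0.05,0],"turn":0,"grip":-1},
    {"xyz":[0.046,-0.033,0],"turn":0,"grip":-1},
    {"xyz":[0,0,0],"turn":0,"grip":-1},
    {"xyz":[0,0,0],"turn":0,"grip":-1},
  ],
)

```text
clock: 16.3
tcp_pos: [0.5249, 0.2015, 0.1529]
ee_rot: [0.14, 1.566, -0.141]
ft_force: [-0.6, 0.2, -0.1]
gripper_width: 0.004
```

Run:
```python
from h import *
st(); snap('wrist','w14.png'); snap('scene','s14.png'); crop('s14.png',320,140,480,290,3.9,'s14c.png')
```

```text
t 16.3 tcp [0.5249 0.2015 0.1529] yangle 79.72 down [ 0.    -0.001 -1.   ] F [-0.56  0.23 -0.08] w 0.004 q [-0.61  0.53  0.22  1.86 -0.16  0.76  1.08]
```

View pics/w14.png

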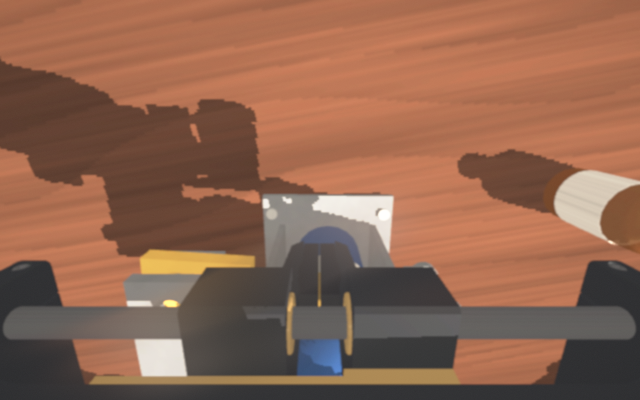

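View pics/s14c.png

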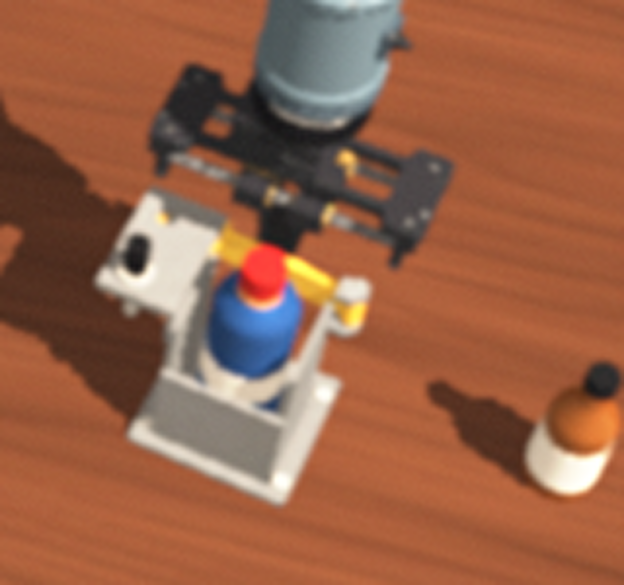

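Request:
move_arm(
  series=[
    {"xyz":[0.02,-0.008,0],"turn":0,"grip":-1},
    {"xyz":[0.015,-0.004,0],"turn":0,"grip":-1},
    {"xyz":[0.01,-0.002,0],"turn":0,"grip":-1},
    {"xyz":[0,0,0],"turn":0,"grip":-1},
  ],
)

```text
clock: 16.73
tcp_pos: [0.5336, 0.1998, 0.153]
ee_rot: [0.139, 1.566, -0.139]
ft_force: [-0.2, -0.6, 0.4]
gripper_width: 0.009
```

Request:
move_arm(
  series=[
    {"xyz":[0.01,-0.002,0],"turn":0,"grip":-1},
    {"xyz":[0,0,0],"turn":0,"grip":-1},
  ],
)

```text
clock: 16.9
tcp_pos: [0.5344, 0.1996, 0.1529]
ee_rot: [0.139, 1.568, -0.14]
ft_force: [-4.5, 0.7, 2.6]
gripper_width: 0.004
```

Request:
move_arm(
  series=[
    {"xyz":[0.006,-0.001,0],"turn":0,"grip":-1},
    {"xyz":[0,0,0],"turn":0,"grip":-1},
  ],
)

```text
clock: 17.07
tcp_pos: [0.5345, 0.1996, 0.1528]
ee_rot: [0.139, 1.57, -0.139]
ft_force: [-6.7, 2.8, 5.0]
gripper_width: 0.005
```

Request:
move_arm(
  series=[
    {"xyz":[-0.08,0.015,0],"turn":0,"grip":-1},
    {"xyz":[-0.08,0.015,0.05],"turn":0,"grip":-1},
    {"xyz":[-0.05,-0.05,0.15],"turn":0,"grip":-0.2},
    {"xyz":[0,-0.14,0.15],"turn":0,"grip":-0.2},
    {"xyz":[0.04,-0.15,0.15],"turn":0,"grip":-0.2},
    {"xyz":[0.06,-0.05,0.15],"turn":0,"grip":-0.2},
    {"xyz":[0,0,0],"turn":0,"grip":-0.2},
    {"xyz":[0,0,0],"turn":0,"grip":-0.2},
    {"xyz":[0,0,0],"turn":0,"grip":-0.2},
  ],
)

```text
clock: 17.82
tcp_pos: [0.5138, 0.1286, 0.2815]
ee_rot: [0.139, 1.567, -0.139]
ft_force: [0.7, 0.5, -0.3]
gripper_width: 0.402
```

Run:
```python
from h import *
st(); snap('wrist','w15.png'); snap('scene','s15.png'); crop('s15.png',320,140,480,290,3.9,'s15c.png')
```

```text
t 17.82 tcp [0.5138 0.1286 0.2815] yangle 79.85 down [-0.  0. -1.] F [ 0.65  0.5  -0.32] w 0.402 q [-0.56  0.31  0.28  1.84 -0.1   1.01  1.16]
```

View pics/w15.png

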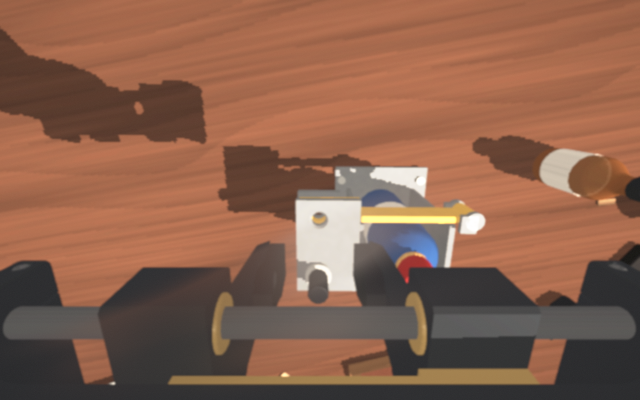

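View pics/s15c.png

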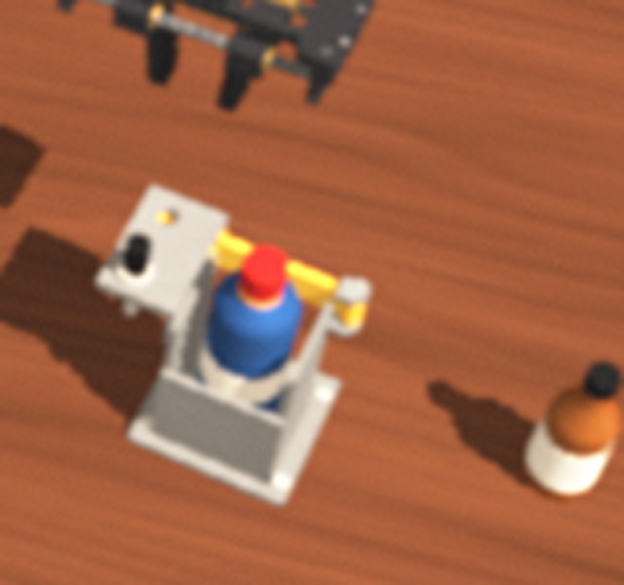

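Run:
```python
from h import *
crop('w15.png',285,180,375,305,6,'w15c.png')
```

```text
(no output)
```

View pics/w15c.png

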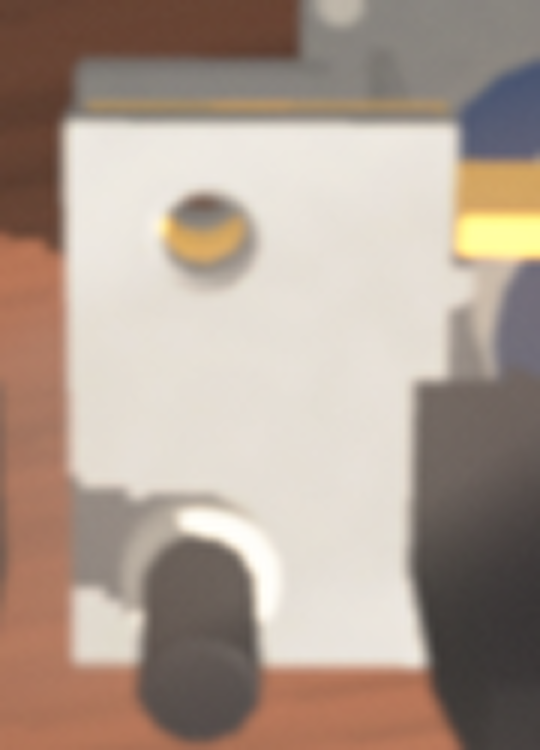

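Run:
```python
from h import *
w=load('w15.png'); s=load('s15.png'); C=lambda u,v:(s,320+u/3.9,140+v/3.9)
print('fork',onz(w,319.2,220,.15)); print('flange',onz(w,318.7,276.3,.155)); print('griptop',onz(w,318.2,295,.185))
print('fork tri',tri((w,319.2,220),C(169,215))); print('griptop tri',tri((w,318.2,295),C(139,243)))
```

```text
fork [0.53412686 0.12411841 0.15      ]
flange [0.586499   0.11428817 0.155     ]
griptop [0.58622076 0.11393397 0.185     ]
fork tri (array([0.53425425, 0.1252766 , 0.14949338]), [np.float64(0.0011887936348702452), np.float64(0.0011887936348702736)])
griptop tri (array([0.58691194, 0.11488486, 0.18384826]), [np.float64(0.0010814786989419081), np.float64(0.0010814786989419424)])
```

Request:
move_arm(
  series=[
    {"xyz":[0.1,-0.02,0],"turn":0,"grip":0},
    {"xyz":[0.14,-0.028,-0.05],"turn":0,"grip":0},
    {"xyz":[0.124,-0.024,-0.1],"turn":0,"grip":0},
    {"xyz":[0,0,-0.15],"turn":0,"grip":0},
    {"xyz":[0,0,0],"turn":0,"grip":0},
    {"xyz":[0,0,0],"turn":0,"grip":0},
    {"xyz":[0,0,0],"turn":0,"grip":0},
  ],
)

```text
clock: 18.5
tcp_pos: [0.5864, 0.1145, 0.2224]
ee_rot: [0.139, 1.567, -0.139]
ft_force: [0.6, -0.3, 0.5]
gripper_width: 0.501
```

Run:
```python
from h import *
st(); snap('wrist','w16.png')
```

```text
t 18.5 tcp [0.5864 0.1145 0.2224] yangle 79.88 down [-0.001  0.    -1.   ] F [ 0.62 -0.28  0.5 ] w 0.501 q [-0.47  0.49  0.28  1.73 -0.16  0.94  1.26]
```

View pics/w16.png

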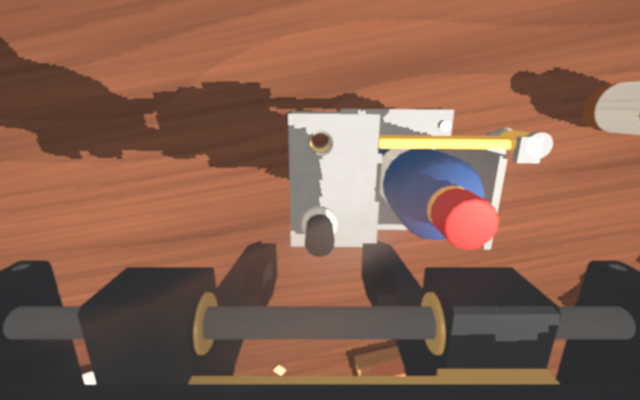

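Run:
```python
from h import *
w=load('w16.png')
print('grip',onz(w,319.5,243,.185),'fork',onz(w,320,142,.15),'flange',onz(w,319.5,226,.155),'cap',onz(w,471,224,.194))
```

```text
grip [0.58610974 0.11374814 0.185     ] fork [0.53321231 0.12353646 0.15      ] flange [0.58740608 0.11357104 0.155     ] cap [0.58537352 0.1962963  0.194     ]
```

Request:
move_arm(
  series=[
    {"xyz":[0,0,-0.1],"turn":0,"grip":0},
    {"xyz":[0,0,-0.1],"turn":0,"grip":0},
    {"xyz":[0,0,-0.03],"turn":0,"grip":0},
    {"xyz":[0,0,0],"turn":0,"grip":0},
    {"xyz":[0,0,0],"turn":0,"grip":0},
  ],
)

```text
clock: 18.97
tcp_pos: [0.5873, 0.1141, 0.1773]
ee_rot: [0.14, 1.565, -0.139]
ft_force: [0.3, 0.6, 0.6]
gripper_width: 0.495
```

Request:
move_arm(
  series=[
    {"xyz":[0,0,-0.008],"turn":0,"grip":-0.4},
    {"xyz":[0,0,0],"turn":0,"grip":-1},
    {"xyz":[0,0,0],"turn":0,"grip":-1},
    {"xyz":[0,0,0],"turn":0,"grip":-1},
    {"xyz":[0,0,0],"turn":0,"grip":-1},
    {"xyz":[0,0,0],"turn":0,"grip":-1},
  ],
  squeeze=25,
)

```text
clock: 19.47
tcp_pos: [0.5872, 0.1139, 0.1749]
ee_rot: [0.14, 1.566, -0.139]
ft_force: [-0.3, 0.4, 3.7]
gripper_width: 0.197
```

Run:
```python
from h import *
st()
```

```text
t 19.47 tcp [0.5872 0.1139 0.1749] yangle 79.82 down [ 0.001  0.    -1.   ] F [-0.28  0.43  3.74] w 0.197 q [-0.46  0.55  0.26  1.76 -0.18  0.85  1.28]
```

Request:
move_arm(
  series=[
    {"xyz":[0,0,0.03],"turn":0,"grip":-1},
    {"xyz":[0,0,0.05],"turn":0,"grip":-1},
    {"xyz":[0,0,0.07],"turn":0,"grip":-1},
    {"xyz":[0,0,0.08],"turn":0,"grip":-1},
    {"xyz":[0,0,0.07],"turn":0,"grip":-1},
    {"xyz":[0,0,0.05],"turn":0,"grip":-1},
    {"xyz":[0,0,0],"turn":0,"grip":-1},
    {"xyz":[0,0,0],"turn":0,"grip":-1},
    {"xyz":[0,0,0],"turn":0,"grip":-1},
  ],
)

```text
clock: 20.22
tcp_pos: [0.5864, 0.1138, 0.2437]
ee_rot: [0.139, 1.567, -0.14]
ft_force: [-0.5, 0.1, -0.5]
gripper_width: 0.195
```

Run:
```python
from h import *
st(); snap('wrist','w17.png'); snap('scene','s17.png'); crop('s17.png',320,100,480,260,3.7,'s17c.png')
```

```text
t 20.22 tcp [0.5864 0.1138 0.2437] yangle 79.82 down [-0.001 -0.    -1.   ] F [-0.53  0.06 -0.47] w 0.195 q [-0.48  0.47  0.29  1.71 -0.15  0.99  1.26]
```

View pics/w17.png

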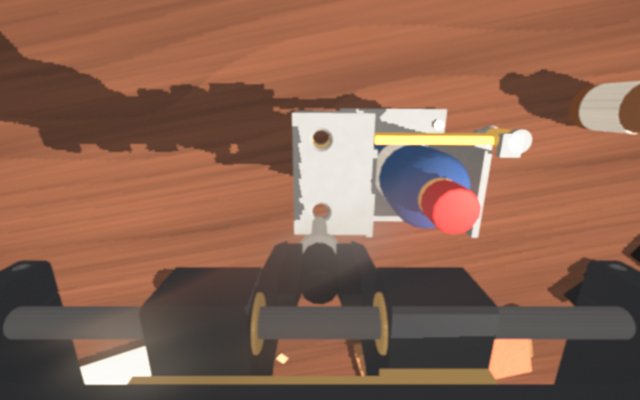

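View pics/s17c.png

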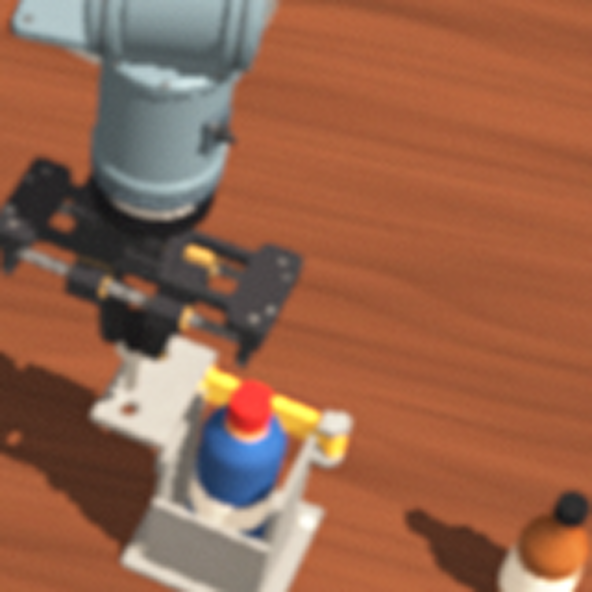

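Run:
```python
from h import *
crop('w17.png',280,120,360,310,4,'w17c.png')
w=load('w17.png'); x,y=.5864,.1138
for z in (.2188,.2238,.2538,.1688): print(z,proj(w,[x,y,z]))
print('keeper',onz(w,321,211,.15),'fork',onz(w,322,138.5,.15))
```

```text
0.2188 [321.05616115 252.99010718]
0.2238 [321.114212   257.28320974]
0.2538 [321.54869225 289.41484055]
0.1688 [320.6166375  220.48549633]
keeper [0.58592702 0.11426633 0.15      ] fork [0.53336643 0.12429591 0.15      ]
```

View pics/w17c.png

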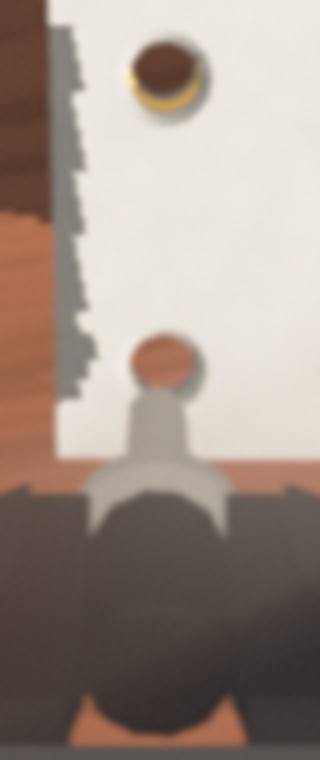

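Run:
```python
from h import *
w=load('w17.png')
t=onz(w,319.6,219,.1688); f=onz(w,280+169/4,120+80/4,.15); k=onz(w,280+168/4,120+368/4,.15); print(t,f,k,f-t,f-k)
```

```text
[0.58519866 0.11329966 0.1688    ] [0.53441596 0.12428855 0.15      ] [0.58683885 0.11486635 0.15      ] [-0.0507827   0.01098889 -0.0188    ] [-0.05242289  0.0094222   0.        ]
```

Request:
move_arm(
  series=[
    {"xyz":[-0.06,0.013,0],"turn":0,"grip":-1},
    {"xyz":[-0.08,0.016,0],"turn":0,"grip":-1},
    {"xyz":[-0.08,0.016,0],"turn":0,"grip":-1},
    {"xyz":[-0.038,0.009,-0.04],"turn":0,"grip":-1},
    {"xyz":[0,0,0],"turn":0,"grip":-1},
    {"xyz":[0,0,0],"turn":0,"grip":-1},
    {"xyz":[0,0,0],"turn":0,"grip":-1},
  ],
)

```text
clock: 20.9
tcp_pos: [0.5359, 0.1243, 0.2364]
ee_rot: [0.14, 1.566, -0.14]
ft_force: [-0.2, 0.1, -0.4]
gripper_width: 0.194
```

Run:
```python
from h import *
st(); snap('wrist','w18.png');crop('w18.png',260,150,380,300,5,'w18c.png'); snap('scene','s18.png'); crop('s18.png',330,140,410,240,6,'s18c.png')
```

```text
t 20.9 tcp [0.5359 0.1243 0.2364] yangle 79.8 down [ 0. -0. -1.] F [-0.22  0.07 -0.43] w 0.194 q [-0.53  0.4   0.28  1.84 -0.13  0.92  1.2 ]
```

View pics/w18c.png

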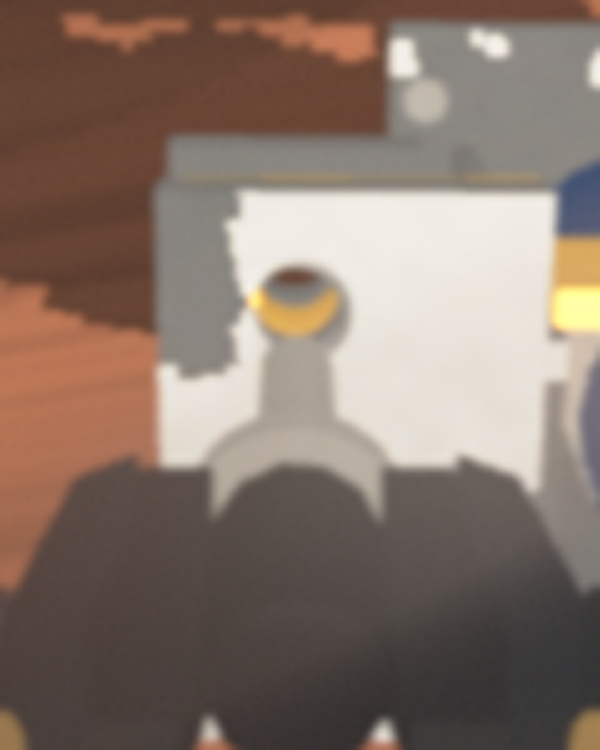

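View pics/s18c.png

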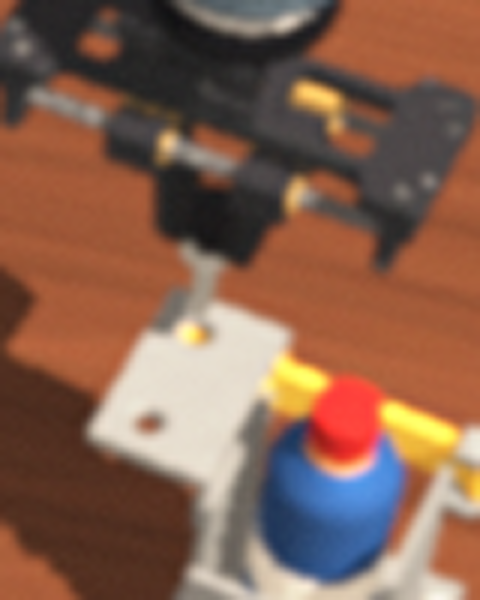

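Run:
```python
from h import *
w=load('w18.png'); s=load('s18.png')
z=.2364-.0751
t=onz(w,260+297/5,150+348/5,z); f=onz(w,260+300/5,150+307/5,.15); print(t,f,f-t)
print(proj(w,[f[0],f[1],z]),proj(w,[.5359,.1243,z]))
S=lambda u,v,z:onz(s,330+u/6,140+v/6,z)
print('scene tip',S(203,312,z),'hole',S(194,334,.15), S(150,421,.15))
```

```text
[0.53532829 0.12366388 0.1613    ] [0.5333149  0.12448076 0.15      ] [-0.00201339  0.00081688 -0.0113    ]
[320.05014057 216.70873011] [320.44948249 220.21011339]
scene tip [0.53251286 0.1264114  0.1613    ] hole [0.5371551  0.12437343 0.15      ] [0.58815255 0.11695465 0.15      ]
```

Request:
move_arm(
  series=[
    {"xyz":[-0.008,0.003,0],"turn":0,"grip":-1},
    {"xyz":[0,0,-0.03],"turn":0,"grip":-1},
    {"xyz":[0,0,-0.03],"turn":0,"grip":-1},
    {"xyz":[0,0,-0.02],"turn":0,"grip":-1},
    {"xyz":[0,0,0],"turn":0,"grip":-1},
    {"xyz":[0,0,0],"turn":0,"grip":-1},
  ],
)

```text
clock: 21.5
tcp_pos: [0.5335, 0.1251, 0.2199]
ee_rot: [0.139, 1.567, -0.14]
ft_force: [-0.1, 0.6, -1.2]
gripper_width: 0.198
```

Run:
```python
from h import *
st(); snap('wrist','w19.png');crop('w19.png',260,150,380,300,5,'w19c.png')
```

```text
t 21.5 tcp [0.5335 0.1251 0.2199] yangle 79.82 down [-0.001 -0.    -1.   ] F [-0.06  0.6  -1.18] w 0.198 q [-0.53  0.42  0.28  1.86 -0.14  0.89  1.21]
```

View pics/w19c.png

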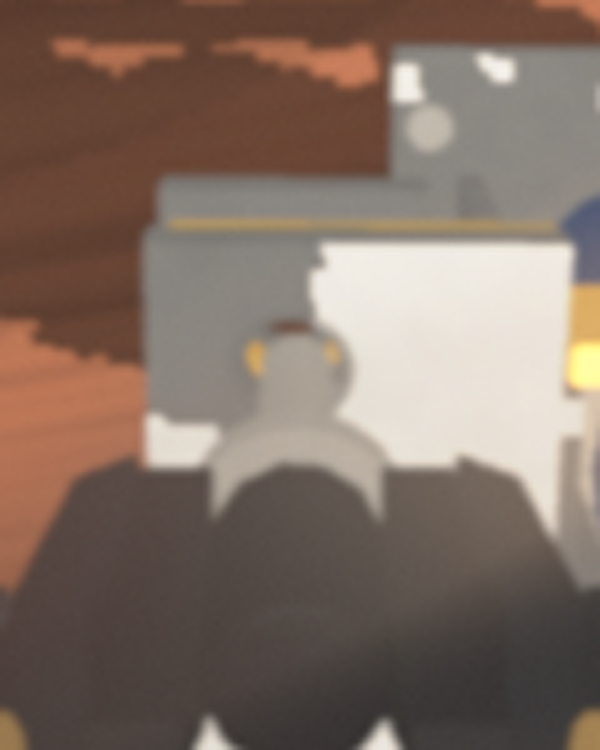

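Request:
move_arm(
  series=[
    {"xyz":[0,0,-0.02],"turn":0,"grip":-1},
    {"xyz":[0,0,-0.02],"turn":0,"grip":-1},
    {"xyz":[0,0,-0.02],"turn":0,"grip":-1},
    {"xyz":[0,0,0],"turn":0,"grip":-1},
  ],
)

```text
clock: 21.88
tcp_pos: [0.5332, 0.1251, 0.2074]
ee_rot: [0.139, 1.568, -0.14]
ft_force: [-0.0, -0.1, -0.2]
gripper_width: 0.198
```

Request:
move_arm(
  series=[
    {"xyz":[0,0,-0.02],"turn":0,"grip":-1},
    {"xyz":[0,0,-0.02],"turn":0,"grip":-1},
    {"xyz":[0,0,-0.02],"turn":0,"grip":-1},
    {"xyz":[0,0,0],"turn":0,"grip":-1},
  ],
)

```text
clock: 22.22
tcp_pos: [0.5332, 0.125, 0.1954]
ee_rot: [0.139, 1.568, -0.14]
ft_force: [-0.8, 1.1, -0.8]
gripper_width: 0.195
```

Request:
move_arm(
  series=[
    {"xyz":[0,0,-0.02],"turn":0,"grip":-1},
    {"xyz":[0,0,-0.02],"turn":0,"grip":-1},
    {"xyz":[0,0,-0.02],"turn":0,"grip":-1},
    {"xyz":[0,0,-0.02],"turn":0,"grip":-1},
    {"xyz":[0,0,0],"turn":0,"grip":-1},
  ],
)

```text
clock: 22.63
tcp_pos: [0.5332, 0.1251, 0.1795]
ee_rot: [0.139, 1.568, -0.14]
ft_force: [-1.1, -0.0, -0.1]
gripper_width: 0.191
```

Request:
move_arm(
  series=[
    {"xyz":[0,0,-0.01],"turn":0,"grip":-1},
    {"xyz":[0,0,-0.01],"turn":0,"grip":-1},
    {"xyz":[0,0,0],"turn":0,"grip":-1},
  ],
)

```text
clock: 22.88
tcp_pos: [0.5336, 0.1251, 0.1761]
ee_rot: [0.139, 1.567, -0.14]
ft_force: [-0.3, -0.0, -1.5]
gripper_width: 0.195
```

Request:
move_arm(
  series=[
    {"xyz":[0,0,-0.006],"turn":0,"grip":-1},
    {"xyz":[0,0,-0.006],"turn":0,"grip":-1},
    {"xyz":[0,0,0],"turn":0,"grip":-1},
  ],
)

```text
clock: 23.13
tcp_pos: [0.534, 0.1252, 0.1749]
ee_rot: [0.14, 1.566, -0.139]
ft_force: [-2.5, 0.0, 6.9]
gripper_width: 0.195
```

Run:
```python
from h import *
st(); snap('wrist','w20.png');crop('w20.png',260,150,380,300,5,'w20c.png')
```

```text
t 23.13 tcp [0.534  0.1252 0.1749] yangle 79.81 down [ 0.  0. -1.] F [-2.53  0.05  6.85] w 0.195 q [-0.51  0.48  0.26  1.89 -0.17  0.79  1.23]
```

View pics/w20c.png

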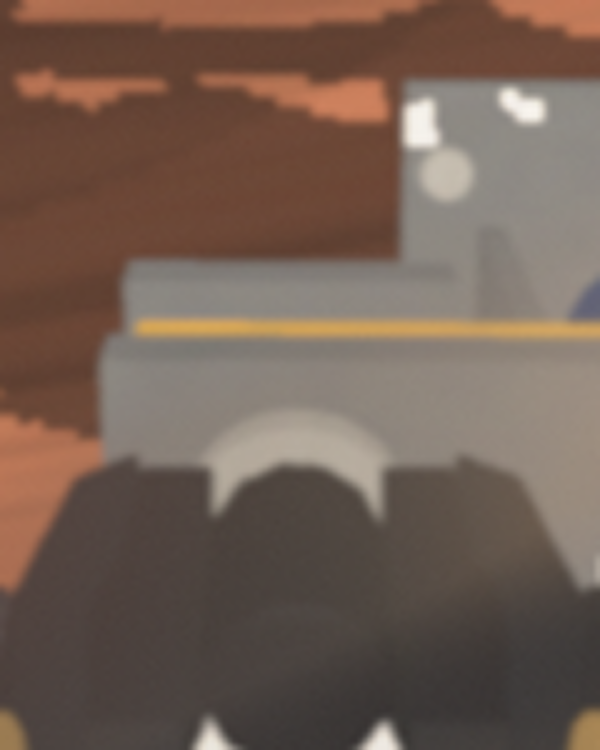

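Request:
move_arm(
  series=[
    {"xyz":[0,0,0],"turn":0,"grip":-0.3},
    {"xyz":[0,0,0],"turn":0,"grip":0},
    {"xyz":[0,0,0],"turn":0,"grip":0},
    {"xyz":[0,0,0],"turn":0,"grip":0},
    {"xyz":[0,0,0.03],"turn":0,"grip":0},
    {"xyz":[0,0,0.08],"turn":0,"grip":0},
    {"xyz":[0,0,0.15],"turn":0,"grip":0},
    {"xyz":[0,0,0.18],"turn":0,"grip":0},
    {"xyz":[-0.15,0,0.18],"turn":0,"grip":0},
    {"xyz":[-0.18,0,0.05],"turn":0,"grip":0},
    {"xyz":[0,0,0],"turn":0,"grip":0},
    {"xyz":[0,0,0],"turn":0,"grip":0},
    {"xyz":[0,0,0],"turn":0,"grip":0},
  ],
)

```text
clock: 24.27
tcp_pos: [0.4714, 0.1253, 0.3042]
ee_rot: [0.14, 1.566, -0.139]
ft_force: [-0.4, -0.1, 0.6]
gripper_width: 0.503
```

Run:
```python
from h import *
st(); snap('wrist','w21.png');snap('scene','s21.png');crop('s21.png',320,140,480,290,4,'s21c.png')
```

```text
t 24.27 tcp [0.4714 0.1253 0.3042] yangle 79.83 down [ 0.001  0.    -1.   ] F [-0.41 -0.13  0.57] w 0.503 q [-0.61  0.2   0.29  1.92 -0.07  1.03  1.11]
```

View pics/w21.png

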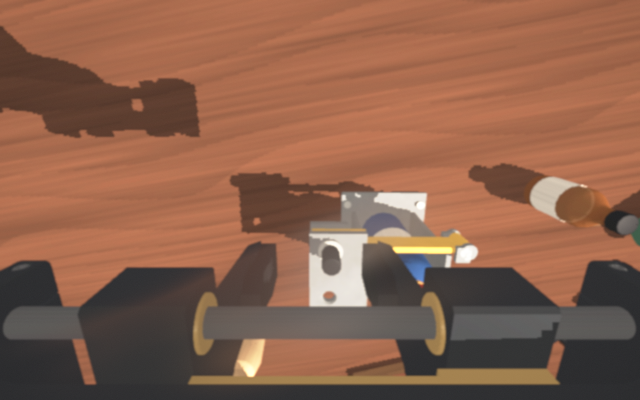

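View pics/s21c.png

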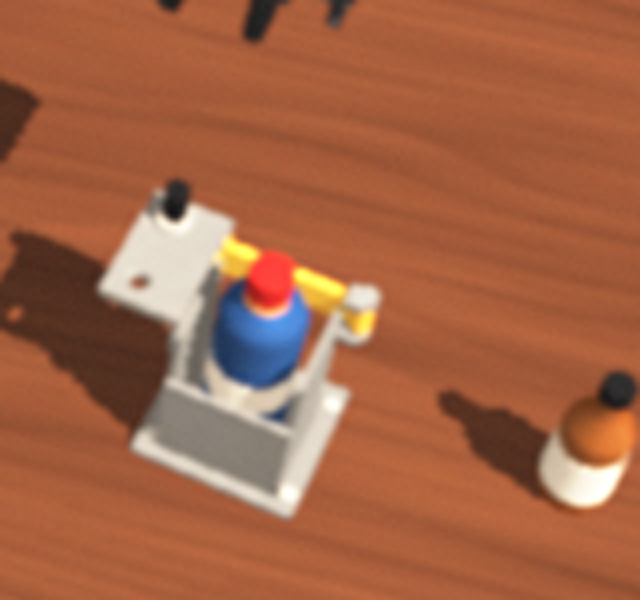

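Run:
```python
from h import *
w=load('w21.png');s=load('s21.png'); C=lambda u,v:(s,320+u/4,140+v/4)
print('griptop',tri((w,331.5,265),C(177,187))); print('cap top s',onz(*C(271,270),.194)); print('flange w',onz(w,331,250,.155))
from station import close_job
print(close_job()); st()
```

```text
griptop (array([0.53178482, 0.12511701, 0.18328666]), [np.float64(0.00036941160285571624), np.float64(0.0003694116028556997)])
cap top s [0.58623886 0.19821746 0.194     ]
flange w [0.53103532 0.12549839 0.155     ]
the job is handed in; nothing more can be done
None
the job is handed in; nothing more can be done
```

The cylinder stands upright in the rack, the bar is shut, and the pin sits in the fork hole. I handed the job in about 24 s into the 72 s allowed; it reports no verdict.

- **Cylinder:** I pinched it by the red cap, and it swung to hang base down. I lowered it into the bay, let go, and it has stood since. The cap centre measures about 5 mm from the bay's centre; the limit is 16 mm. The wrist force on setting it down was about 15 N.
- **Bar:** I pushed it with closed fingers until it reached its stop. The force rose to about 7 N, and the bar's end hole lined up under the fork hole.
- **Pin:** It went in without jamming. The gripper height when it seated matched its height in the keeper hole (TCP at 0.1749 m both times).

**Last checks:**
- The top of the pin's grip measured 183 mm above the bench, against 185 mm expected.
- The pin's horizontal position came out 2–3 mm from the fork hole by camera, against a limit of 4 mm. That is close to the roughly 2 mm calibration error, and the 10 mm shank can shift only about 1.5 mm in the 13 mm hole.
- The gripper was clear of everything.
- The oil bottle looked unmoved in the last pictures. I did not measure the tea cup or the figure at the end, but the arm never went near either.

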